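# Fit the jar jaw on the bench clamp and ratchet it tight on a jar

### The job

A jar stands loosely before the rear vee of the bench clamp, to be held for sealing, but the clamp's front jaw is off. Lower the loose jaw squarely down over the clamp's two rods until it sits flat on the slide, rubber vee towards the jar. Then wind the bar knob clockwise until the jaw has pushed the jar home in the vee and bears on it, go on to the second click of the ratchet after that and no further, and let go, so that the pawl holds the jar upright and firm but not over-tightened.

Things in the scene. Friction and masses are not known exactly. Their poses are not given: they have to be found in the camera images.
- clamp: Fixed bench clamp: grey base plate 374 x 180 x 14 mm. Origin at its underside, midway between the two rods with the clamp fully open, as at the start; x points along the clamping direction, from the knob to the jar; z up. Along x: ratchet housing with toothed wheel and bar knob (axis at x = -138 mm), sprung slide with two steel rods, jar, rear vee.
- knob_grip (a point): Grip point on the vertical axis of the black bar knob, 88 mm above the clamp's underside; turns with the knob. The bar is 94 mm long along this point's y, 18 mm thick along its x (22 mm at the round ends) and stands from 68 to 106 mm over the clamp's underside. Below it a 24 mm collar, and the wheel (92 mm diameter) up to 58 mm. Winding: clockwise from above, 4.6 rad in all.
- wheel: Ratchet wheel, one piece with the knob; 18 saw teeth, so a click every 20 degrees from the start position. It drives the slide 10 mm per rad (3.5 mm a tooth) towards the jar. Free, it takes about 0.08 N m, rising to 0.13 on each tooth and dropping at the click. Origin on its axis at the clamp's underside.
- pawl: Sprung steel pawl on the housing at the wheel's +y side; origin on its pivot. It drops in 0.02 to 0.06 rad past each 20 degree step, so wind about 0.1 rad past a step to be sure of it. When the knob is let go, a return spring turns the wheel back on to the pawl, to the step itself. The wheel cannot go back past a caught tooth.
- slide_top (a point): On the flat top of the slide, midway between its two rods, 42 mm above the clamp's underside; axes as the clamp's; moves with the slide. The rods have 14 mm diameter, rise 75 mm above this point (the last 10 mm tapered to 6 mm diameter) and stand 68 mm to either side along y.
- slide: Aluminium slide with the rods; origin at the clamp's underside below slide_top. The wheel pushes it through springs: 6 N preload, then 2 N per mm. It pushes the jar along with 1 to 4 N; when the jar is home, the jaw bears: 6 to 12.5 N at the first click after that, 12.5 to 19 N at the second, over 19 N at the third. Each newton adds 0.01 N m at the knob.
- jaw: Loose aluminium jaw, about 0.45 kg, standing on the table: block 40 (x) x 176 (y) x 44 (z) mm with vertical through holes of 16 mm diameter at x = 0, y = +68 and -68 mm. Origin: centre of the underside. A grip 22 (x) x 30 (y) mm rises in the middle from 44 to 88 mm. On its +x side two rubber faces make a shallow vee, 28 mm ahead of the origin in the middle; +x goes towards the jar.
- jar: Full glass jar, 69 mm diameter, 112 mm tall, about 0.46 kg, standing loose on the base plate 1 to 14 mm short of the rear vee; origin at the centre of its underside. The vee (aluminium, 90 degrees, 70 mm tall) is bolted on the plate at a place that differs from run to run and is not measured; the jar's axis is 84 to 96 mm ahead of the clamp's origin when home in it.
- jaw_face (a point): Middle of the jaw's rubber vee (its deepest line), 28 mm ahead of the jaw's origin along its x and 22 mm up.
- tape_roll: Bystander: roll of brown parcel tape, 66 mm diameter, 48 mm tall, at the left.
- lid_a: Bystander: loose jar lid, 65 mm diameter, 16 mm thick, lying between the clamp and the jaw.
Things that resemble listed ones, but are neither listed nor needed, are in the scene too. What is shaped like the jar but red is not meant.

How it is judged:
By the outcome, as a careful person would: the job done as asked, in the order asked, and still so for the second after the job is handed in, with the robot touching nothing.
It also fails if it takes over 58 s, if anything falls off the work surface, if the arm or the gripper's body presses on something with over 40 N, if the wrist force passes 120 N, or if a joint passes its speed limit or range.

### The arm

A 6-joint arm with a two-finger parallel gripper is mounted at the origin on a cart in front of the work surface, level with it; the furniture and walls round the work are solid. World frame = base frame: x ahead of the robot, y to its left, z up, the work surface at z = 0. Lengths are in m, angles in rad, forces in N, time in s.
With the tool pointing down it reaches from about 0.35 to 0.975 m from the base axis. Payload 4.9 kg.
Tool frame: the origin (TCP) lies midway between the tips of the shut fingers; the grasp point (between the pads) lies 19 mm behind it; x points along the fingers, z is the direction in which the jaws open and shut, and the axes are right-handed (so a half turn about x gives the same grasp; the last joint's range is limited). The gripper opens to 85 mm and grips with 20 to 120 N. Pads are 22 mm wide; open, the fingers measure 114 mm over their backs; the gripper's body (76 mm by 85 mm) begins 54 mm behind the grasp point. The pads swing forward as they close: fully open they stand 13 mm farther back than shut.
Start: joints at [1.021, 0.053, 1.613, -0, 1.476, -0.119], TCP at [0.261, 0.568, 0.231] pointing down, gripper open.
Joint ranges: [-3.01, 3.01], [-1.01, 2.22], [0.06, 2.58], [-1.02, 4.17], [0.09, 2.62], [-3.14, 3.14]. Speed limits (rad/s): [2.57, 2.57, 3.14, 3.14, 3.14, 3.14].

### API

Orientations are given as a unit quaternion [w, x, y, z].
In Python, from plant import state, cams, workorder, nets gives the robot as it stands.
- The arm moves only by the tool play_rows, never from a script. Its argument "motion" is a list of rows, each a list of 3 entries, a list of its own where there are three numbers: the closure, from -1 (fully open) to 1 (shut), then the shift along the world's x, y, z in m, then the turn about the world's z in rad. A call has 1 to 5 rows; each row is the pose to reach, as a shift and turn from the pose commanded when the call began; what a row does not reach only later rows make up. A row lasts 1/10 s, in which the tool goes at most 50 mm and 8.59 degrees, less where a joint would pass 70% of its speed; a pose out of reach is approached as far as the arm can. A call with a gripper value outside its range is refused whole. The fingers move at their own pace and stop on an object; the grip force is fixed at half the most. Time passes only in rows, so rows that repeat a pose let the fingers close. It gives the time, the measured TCP pose, the force and the opening at its end, in the units of the state.
- state(): the state, without advancing time (a new reading comes with each control period).
- cams.grab_frame(name): name is "side" or "top"; returns (picture, depth): 480x640x3 uint8, red, green, blue; 480x640 float32, m along the optical axis (not along the pixel's ray), 0 where there is no reading.
- cams.camera_info(name): a dict with "K" (3x3 intrinsics, pixels), "k1" (the pictures are not rectified: a ray, as slopes to the right and down, at radius r is drawn at 1 + k1 r^2 times it, then the intrinsics apply), "rvec" (rotation vector, rad) and "tvec" (3), from world to camera coordinates, as OpenCV has them. Camera axes: x right, y down, z forward; pixel columns grow to the right and rows downward; lengths in m; the calibration is good to about 2 mm. A picture is of the moment at which its call begins. camera_info takes no time and is no camera call.
- workorder.job_done(): hands the job in, once; it reports no verdict.
Trained networks look in the newest picture that a camera, given by its name, has taken for a name from the list of things; names that differ only in an ending like _2 or _b are one class to them, and where a whole thing is asked for, a point or a joint stands for the part that bears it (a point fixed in the world has none). Each returns a list of dicts, best first, with "score" (0 to 1); they miss things now and then, are a little off and sometimes report something else, mostly with a low value. They report only what shows in the picture. A call takes as long as a camera call. They do not tell look-alikes from the thing itself.
- nets.recognise(camera, target): "at" ([x, y, z] in m, in world coordinates, good to about 4 mm: the middle of the surface that is visible of it).
- nets.landmark_of(camera, target): "at" ([x, y, z] in m, in world coordinates, good to about 4 mm: a listed point, or the origin of a listed thing).
The state is a dict: "time": time; "joint_pos": joint angles; "joint_vel": joint speeds; "joint_efforts": joint torques, N m; "tool_pos": TCP position; "tool_rot": TCP orientation; "contact_force": force on the tool from outside, world axes, zero at the start; "ft_torque": the same for the moment, N m; "gripper_width": opening from 0.0 (shut) to 1.0 (fully open).
Only numpy, scipy, OpenCV 4.12 (cv2) and the standard library are available. Lean on these libraries where they do the work, as an engineer would, in place of code of your own. Each camera call takes 0.05 s, during which the arm holds its last target.

## Working session

There is one attempt and no reset: what is moved stays moved. The work goes in short steps, Python scripts to look and compute and a tool call to move; the robot and the scene stay as the last step left them, time stands still between calls to the robot, and variables do not carry over. Pictures are saved under pics/ and viewed, and the job is handed in when it is done.

Besides the shell and the picture viewer there is one more tool, called after "Call:" in YAML: its name, and indented under it one key for each argument. play_rows: Moves the arm, as the interface text tells. Its arguments: {"type":"object","properties":{"motion":{"type":"array","items":{"type":"array"}}},"required":["motion"]}

```bash
ls; mkdir -p pics; cat > h.py <<'E'
import numpy as np, cv2
from plant import state, cams, workorder, nets
def cam(n):
    i=cams.camera_info(n); K=np.array(i["K"]);R=cv2.Rodrigues(np.array(i["rvec"],float))[0];t=np.array(i["tvec"],float).ravel()
    return K,np.array([i["k1"],0,0,0,0],float),R,t
def grab(n,f):
    p,d=cams.grab_frame(n); cv2.imwrite(f"pics/{f}.png",p[:,:,::-1]); np.save(f"pics/{f}.npy",d); return p,d
def world(n,d):
    K,D,R,t=cam(n); v,u=np.mgrid[0:480,0:640]
    r=cv2.undistortPoints(np.stack([u,v],-1).reshape(-1,1,2).astype(float),K,D).reshape(480,640,2)
    P=np.dstack([r*d[...,None],d]); return (P-t)@R
def proj(n,X):
    K,D,R,t=cam(n); return cv2.projectPoints(np.array(X,float).reshape(-1,1,3),R,t,K,D)[0].reshape(-1,2)
def ray(n,uv,z):
    K,D,R,t=cam(n); r=cv2.undistortPoints(np.array(uv,float).reshape(-1,1,2),K,D).reshape(-1,2)
    d=np.c_[r,np.ones(len(r))]@R; c=-R.T@t; return c+d*((z-c[2])/d[:,2])[:,None]
E
python3 - <<'E'
from h import *
for n in("top","side"):
    grab(n,n+"0")
    for g in ["clamp","knob_grip","slide_top","jaw","jaw_face","jar","wheel","pawl","lid_a","tape_roll"]:
        print(n,g,[(np.round(x["at"],3).tolist(),round(x["score"],2)) for x in nets.landmark_of(n,g)][:3])
print(state())
E
```

```text
pics
top clamp [([0.526, -0.361, -0.004], 0.74), ([0.526, -0.362, 0.002], 0.63)]
top knob_grip [([0.386, -0.368, 0.087], 0.58)]
top slide_top [([0.525, -0.36, 0.043], 0.74), ([0.473, -0.046, 0.001], 0.17)]
top jaw [([0.451, 0.359, -0.004], 0.72), ([0.438, 0.115, 0.001], 0.66), ([0.393, -0.364, -0.004], 0.45)]
top jaw_face [([0.47, 0.113, 0.024], 0.97), ([0.617, -0.355, 0.012], 0.59)]
top jar [([0.616, -0.355, 0.014], 0.71), ([0.429, -0.745, -0.002], 0.58), ([0.47, 0.114, 0.026], 0.41)]
top wheel [([0.393, -0.366, -0.003], 0.84)]
top pawl [([0.344, -0.313, -0.004], 0.55)]
top lid_a [([0.471, -0.046, -0.003], 0.88)]
top tape_roll [([0.454, 0.36, -0.006], 0.84), ([0.526, -0.363, -0.004], 0.63)]
side clamp [([0.531, -0.359, 0.003], 0.84)]
side knob_grip []
side slide_top [([0.525, -0.361, 0.042], 0.97), ([0.44, 0.112, -0.002], 0.66)]
side jaw [([0.441, 0.107, -0.002], 0.84), ([0.39, -0.363, 0.005], 0.72)]
side jaw_face [([0.47, 0.112, 0.024], 0.68)]
side jar [([0.426, -0.745, -0.002], 0.95), ([0.618, -0.358, 0.015], 0.63)]
side wheel [([0.392, -0.367, 0.002], 0.66)]
side pawl [([0.35, -0.31, -0.001], 0.43)]
side lid_a [([0.468, -0.053, -0.004], 0.7)]
side tape_roll [([0.452, 0.36, -0.0], 0.62)]
{'time': 1.1, 'joint_pos': array([ 1.02095794e+00,  5.26764380e-02,  1.61291125e+00, -1.62680669e-05,
        1.47600560e+00, -1.18972814e-01]), 'joint_vel': array([ 0.00053112, -0.00074457,  0.0010693 ,  0.00066337,  0.00083507,
        0.00124002]), 'joint_efforts': array([-1.84925739e-03, -3.93699110e+01, -3.70464134e+01, -2.61864188e-04,
        6.23896594e-04, -1.51532998e-05]), 'tool_pos': array([0.26101077, 0.56786129, 0.23131147]), 'tool_rot': array([ 0.5953291 , -0.38156258,  0.59532451,  0.38155208]), 'contact_force': array([-0.19649919,  0.72286975,  0.74123982]), 'ft_torque': array([-0.02520087,  0.06045374, -0.01602457]), 'gripper_width': 1.0015489146654213}
```

View pics/top0.png

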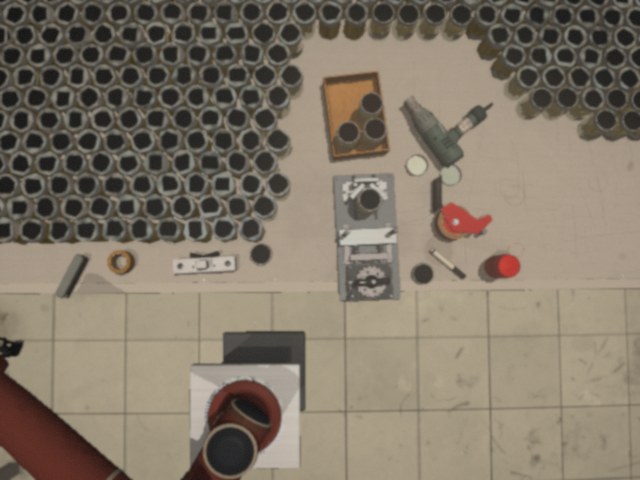

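View pics/side0.png

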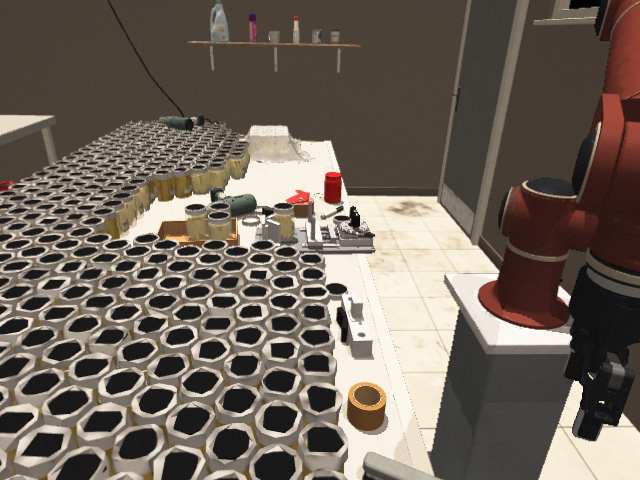

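```bash
python3 - <<'E'
from h import *
p=cv2.imread("pics/top0.png")
a=cv2.resize(p[235:285,160:285],None,fx=6,fy=6,interpolation=cv2.INTER_CUBIC)
b=cv2.resize(p[165:305,325:410],None,fx=4.2,fy=4.2,interpolation=cv2.INTER_CUBIC)
cv2.imwrite("pics/cropA.png",a);cv2.imwrite("pics/cropB.png",b)
p=cv2.imread("pics/side0.png")
cv2.imwrite("pics/cropC.png",cv2.resize(p[190:370,240:400],None,fx=3.3,fy=3.3,interpolation=cv2.INTER_CUBIC))
K,D,R,t=cam("top");print(K,D,-R.T@t,R)
K,D,R,t=cam("side");print(-R.T@t)
d=np.load("pics/top0.npy");W=world("top",d)
m=(W[...,0]>.38)&(W[...,0]<.52)&(W[...,1]>.0)&(W[...,1]<.24)&(W[...,2]>.03)&(W[...,2]<.056)&(d>0)
print("jawtop",m.sum(),np.median(W[m],0),cv2.minAreaRect(W[m][:,:2].astype(np.float32)))
m=(W[...,0]>.38)&(W[...,0]<.52)&(W[...,1]>.0)&(W[...,1]<.24)&(W[...,2]>.07)
print("grip",m.sum(),W[m].mean(0),cv2.minAreaRect(W[m][:,:2].astype(np.float32)))
m=(W[...,0]>.3)&(W[...,0]<.47)&(W[...,1]>-.45)&(W[...,1]<-.28)&(W[...,2]>.08)&(W[...,2]<.13)
print("knob",m.sum(),W[m].mean(0),cv2.minAreaRect(W[m][:,:2].astype(np.float32)))
E
```

```text
[[528.00369468   0.         315.09945365]
 [  0.         528.00369468 241.49108011]
 [  0.           0.           1.        ]] [-0.04493454  0.          0.          0.          0.        ] [ 0.39763747 -0.1727909   1.55810661] [[-0.00812053 -0.9996965   0.02325849]
 [-0.99751656  0.0064711  -0.07013446]
 [ 0.06996267 -0.02377026 -0.99726636]]
[0.5738628  0.92026331 0.61377182]
jawtop 915 [0.44486095 0.10551273 0.04428397] ((0.4710140824317932, 0.11373031884431839), (0.10217916965484619, 0.19800417125225067), 2.7827680110931396)
grip 438 [0.49728818 0.11766759 0.10467624] ((0.47450563311576843, 0.11168067157268524), (0.2228371948003769, 0.0908181294798851), 89.99447631835938)
knob 231 [ 0.38839374 -0.36667917  0.10536242] ((0.38806599378585815, -0.3670315146446228), (0.020009640604257584, 0.09353431314229965), 3.742156505584717)
```

View pics/cropA.png

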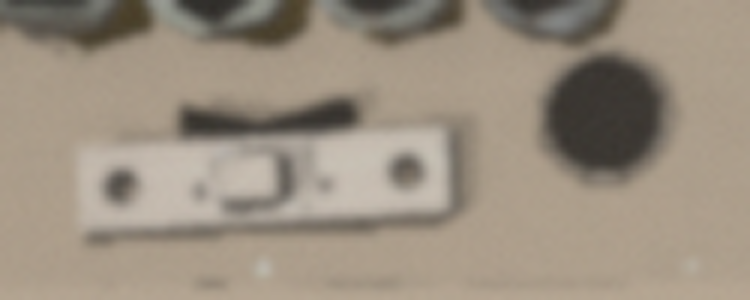

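View pics/cropB.png

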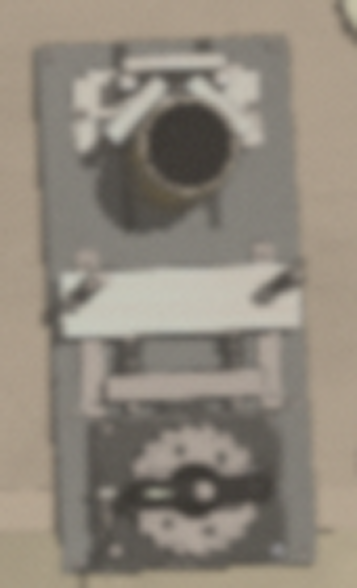

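View pics/cropC.png

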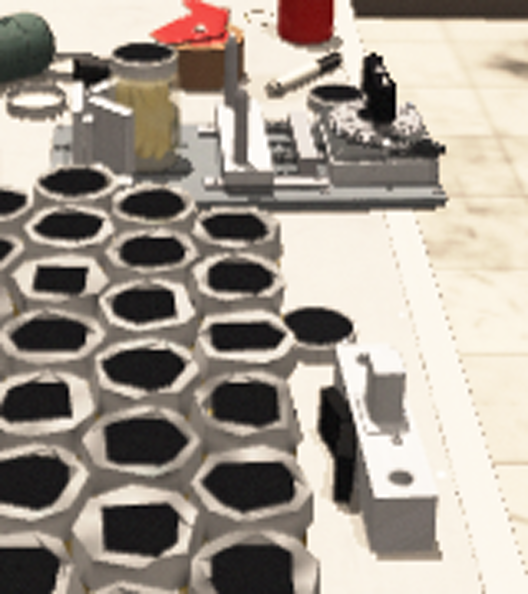

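```bash
cat > meas.py <<'E'
from h import *
from scipy.spatial.transform import Rotation as Ro
print(Ro.from_quat(np.roll(state()["tool_rot"],-1)).as_matrix().round(3))
p=cv2.imread("pics/top0.png"); g=cv2.cvtColor(p,cv2.COLOR_BGR2GRAY).astype(float)
# jaw hole centres (weighted dark centroid), predicted px from crop
for u,v in((160+121/6,235+187/6),(160+405/6,235+172/6)):
    for _ in range(5):
        yy,xx=np.mgrid[0:480,0:640]; w=np.exp(-((xx-u)**2+(yy-v)**2)/(2*2.0**2))*np.clip(190-g,0,None)*(np.hypot(xx-u,yy-v)<4)
        u,v=(w*xx).sum()/w.sum(),(w*yy).sum()/w.sum()
    print("hole",u,v,ray("top",[[u,v]],.044))
d=np.load("pics/top0.npy");W=world("top",d)
def box(c,hx,hy,z0,z1): return (abs(W[...,0]-c[0])<hx)&(abs(W[...,1]-c[1])<hy)&(W[...,2]>z0)&(W[...,2]<z1)&(d>0)
m=box((.441,.11),.03,.11,.036,.052); print("jaw top",m.sum(),W[m].mean(0),cv2.minAreaRect(W[m][:,:2].astype(np.float32)))
m=box((.441,.11),.03,.03,.078,.1); print("grip",m.sum(),W[m].mean(0),cv2.minAreaRect(W[m][:,:2].astype(np.float32)))
for s in(1,-1):
    m=box((.526-.0*s,-.36+.068*s),.03,.03,.1,.14); print("rodtop",m.sum(),W[m].round(4).tolist()[:14])
    m=box((.526-.0*s,-.36+.068*s),.03,.03,.06,.14); print("rod",m.sum(),W[m].mean(0))
m=box((.526,-.36),.04,.12,.036,.05); print("slide top",m.sum(),W[m].mean(0),cv2.minAreaRect(W[m][:,:2].astype(np.float32)))
m=box((.62,-.357),.05,.05,.115,.14); print("jar top",m.sum(),W[m].mean(0),cv2.minAreaRect(W[m][:,:2].astype(np.float32)))
E
python3 meas.py
```

```text
[[ 0.    -0.909  0.418]
 [-0.     0.418  0.909]
 [-1.    -0.    -0.   ]]
hole 179.537132108457 265.5221455403553 [[0.43752487 0.17921205 0.044     ]]
hole 227.21218770160237 262.9131962732426 [[0.44407355 0.04303801 0.044     ]]
jaw top 804 [0.44271183 0.11021435 0.04418778] ((0.4463021755218506, 0.11081001162528992), (0.052521299570798874, 0.17821437120437622), 2.7859108448028564)
grip 87 [0.43969791 0.10968136 0.08764724] ((0.4401762783527374, 0.10960991680622101), (0.021918034180998802, 0.0295401681214571), 2.6740856170654297)
rodtop 22 [[0.5273, -0.2897, 0.1143], [0.5272, -0.2924, 0.1153], [0.5275, -0.2954, 0.1122], [0.5278, -0.2984, 0.1086], [0.5253, -0.2876, 0.1058], [0.5253, -0.2903, 0.1063], [0.5246, -0.2925, 0.1137], [0.5244, -0.2951, 0.1155], [0.5245, -0.2979, 0.1145], [0.5223, -0.2873, 0.1083], [0.5215, -0.2893, 0.1178], [0.5219, -0.2925, 0.1125], [0.5215, -0.2949, 0.1173], [0.5214, -0.2975, 0.1185]]
rod 29 [ 0.52167084 -0.29220213  0.10186436]
rodtop 21 [[0.5358, -0.4298, 0.1045], [0.5355, -0.4321, 0.1071], [0.5331, -0.4244, 0.1031], [0.5322, -0.4256, 0.1124], [0.5321, -0.4281, 0.1138], [0.5313, -0.4295, 0.1216], [0.5321, -0.4337, 0.1137], [0.5301, -0.4238, 0.106], [0.5296, -0.4257, 0.1111], [0.5292, -0.4279, 0.1147], [0.5289, -0.4299, 0.1187], [0.5291, -0.4331, 0.1163], [0.5269, -0.4231, 0.1102], [0.5265, -0.4251, 0.1145]]
rod 36 [ 0.52772219 -0.42730317  0.09971297]
slide top 811 [ 0.51691106 -0.3606377   0.04217436] ((0.5148500800132751, -0.3611607253551483), (0.16533860564231873, 0.05523066595196724), 89.90020751953125)
jar top 435 [ 0.61383729 -0.35797693  0.12367655] ((0.6137306094169617, -0.35814374685287476), (0.06284239888191223, 0.0634903833270073), 9.527037620544434)
```

```bash
cat > m2.py <<'E'
from h import *
d=np.load("pics/top0.npy");W=world("top",d)
X,Y,Z=W[...,0],W[...,1],W[...,2]
m=(X>.3)&(X<.72)&(Y>-.49)&(Y<-.23)&(Z>.0075)&(d>0)
P=W[m]
print("plate",m.sum(),cv2.minAreaRect(P[:,:2].astype(np.float32)))
for x0,x1 in((.34,.47),(.56,.68)):
  pass
# edge fits: for each x-bin, y extremes of the plate-level points
mm=(abs(Z-.014)<.005)&(X>.31)&(X<.70)&(Y>-.49)&(Y<-.23)
L=[];Rr=[]
for v in range(170,305):
    u=np.where(mm[v]&(np.arange(640)>325)&(np.arange(640)<410))[0]
    if len(u)>5: L.append(W[v,u[0]]);Rr.append(W[v,u[-1]])
for E in(L,Rr):
    E=np.array(E);k=np.polyfit(E[:,0],E[:,1],1)
    for _ in range(3):
        r=E[:,1]-np.polyval(k,E[:,0]);g=abs(r)<2*np.median(abs(r))+1e-3;k=np.polyfit(E[g,0],E[g,1],1)
    print("edge",k,g.sum(),np.degrees(np.arctan(k[0])),np.polyval(k,.526))
for s in(1,-1):
    c=(.526-.003*s,-.36+.068*s)
    m=(np.hypot(X-c[0],Y-c[1])<.012)&(Z>.108)&(Z<.125); print("tip",m.sum(),W[m].mean(0),np.median(W[m],0))
m=(abs(Z-.042)<.004)&(abs(Y+.36)<.06)&(X>.48)&(X<.56)
c=[];
for u in range(345,395):
    v=np.where(m[:,u])[0]
    if len(v)>3:c.append([W[v[0],u,0],W[v[-1],u,0],W[v[0],u,1],len(v)])
c=np.array(c);print("slide",np.median(c,0))
for i in(0,1):print(np.polyfit(c[:,2],c[:,i],1), )
E
python3 m2.py
```

```text
plate 7590 ((0.5253136157989502, -0.36013659834861755), (0.2540462613105774, 0.38914254307746887), 89.45543670654297)
edge [ 0.04015278 -0.29441618] 96 2.2993495612770305 -0.27329581532286323
edge [ 0.03759237 -0.46789398] 92 2.1528705350102806 -0.44812039020751543
tip 17 [ 0.52262748 -0.29355696  0.11377656] [ 0.52193356 -0.29271184  0.11433148]
tip 16 [ 0.52803646 -0.42892498  0.1145176 ] [ 0.52788255 -0.42877694  0.11407262]
slide [ 0.53919388  0.49598944 -0.35905977 12.        ]
[-0.04819778  0.52163131]
[-0.02137511  0.48767873]
```

Call:
play_rows:
  motion:
    - [-1,[0.179,-0.458,-0.03],0.479]
    - [-1,[0.179,-0.458,-0.03],0.479]
    - [-1,[0.179,-0.458,-0.03],0.479]
    - [-1,[0.179,-0.458,-0.03],0.479]
    - [-1,[0.179,-0.458,-0.03],0.479]

```text
time: 1.6
tool_pos: [0.3509, 0.3373, 0.2164]
tool_rot: [-0.488, 0.512, -0.487, -0.512]
contact_force: [0.6, 0.3, 0.2]
gripper_width: 0.995
```

Call:
play_rows:
  motion:
    - [-1,[0.0895,-0.227,-0.066],0]
    - [-1,[0.0895,-0.227,-0.066],0]
    - [-1,[0.0895,-0.227,-0.066],0]
    - [-1,[0.0895,-0.227,-0.066],0]
    - [-1,[0.0895,-0.227,-0.066],0]

```text
time: 2.1
tool_pos: [0.4396, 0.1126, 0.151]
tool_rot: [-0.488, 0.512, -0.487, -0.512]
contact_force: [1.5, -0.2, -0.3]
gripper_width: 0.998
```

```bash
cat > s.py <<'E'
from h import *
from scipy.spatial.transform import Rotation as Ro
s=state();M=Ro.from_quat(np.roll(s["tool_rot"],-1)).as_matrix()
print(s["time"],s["tool_pos"].round(4),"zdir",np.arctan2(M[1,2],M[0,2]).round(4),"tilt",M[:,0].round(4),"q",s["joint_pos"].round(3),"F",s["contact_force"].round(2),"T",s["ft_torque"].round(3),"w",round(s["gripper_width"],3))
E
python3 s.py
```

```text
2.1 [0.4396 0.1126 0.151 ] zdir 1.6191 tilt [ 1.5e-03  2.0e-04 -1.0e+00] q [ 0.086 -0.315  2.083  0.     1.373 -1.533] F [ 1.52 -0.16 -0.34] T [ 0.018 -0.007  0.021] w 0.998
```

Call:
play_rows:
  motion:
    - [-1,[0,0,0],0]
    - [-1,[0,0,-0.045],0]
    - [-1,[0,0,-0.075],0]
    - [-1,[0,0,-0.09],0]
    - [-1,[0,0,-0.09],0]

```text
time: 2.6
tool_pos: [0.4367, 0.1146, 0.0584]
tool_rot: [0.486, -0.511, 0.489, 0.513]
contact_force: [-0.7, -0.0, -0.6]
gripper_width: 1.002
```

```bash
python3 s.py; python3 - <<'E'
from h import *
grab("side","side1")
p=cv2.imread("pics/side1.png");cv2.imwrite("pics/side1c.png",cv2.resize(p[180:420,260:480],None,fx=2.5,fy=2.5))
E
```

```text
2.6 [0.4367 0.1146 0.0584] zdir 1.6194 tilt [-5.7e-03 -3.0e-04 -1.0e+00] q [ 0.091 -0.193  2.151  0.     1.19  -1.528] F [-0.66 -0.04 -0.59] T [0.002 0.008 0.011] w 1.002
```

View pics/side1c.png

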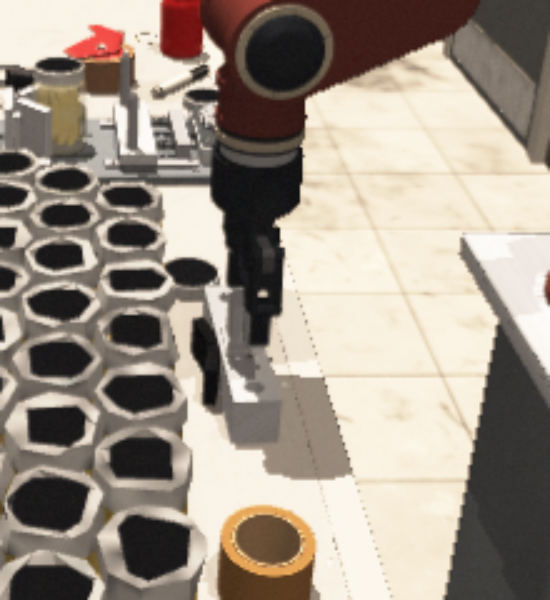

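Call:
play_rows:
  motion:
    - [-1,[0.0037,-0.0043,-0.0055],0]
    - [-1,[0.0037,-0.0043,-0.0055],0]

```text
time: 2.85
tool_pos: [0.444, 0.11, 0.0566]
tool_rot: [-0.488, 0.512, -0.487, -0.511]
contact_force: [0.3, 0.4, 0.3]
gripper_width: 1.001
```

```bash
python3 s.py
```

```text
2.85 [0.444  0.11   0.0566] zdir 1.619 tilt [ 0.0022  0.     -1.    ] q [ 0.08  -0.18   2.143 -0.     1.177 -1.539] F [0.27 0.41 0.28] T [ 0.025 -0.02   0.031] w 1.001
```

Call:
play_rows:
  motion:
    - [-1,[0,0,0],0]
    - [-1,[0,0,0],0]

```text
time: 3.05
tool_pos: [0.4434, 0.1102, 0.0564]
tool_rot: [-0.488, 0.512, -0.487, -0.512]
contact_force: [-0.0, -0.8, -0.5]
gripper_width: 1.002
```

Call:
play_rows:
  motion:
    - [-1,[-0.003,0,-0.004],0]
    - [-1,[-0.003,0,-0.004],0]
    - [0.2,[-0.003,0,-0.004],0]
    - [0.9,[-0.003,0,-0.004],0]
    - [0.9,[-0.003,0,-0.004],0]

```text
time: 3.55
tool_pos: [0.4399, 0.1101, 0.0516]
tool_rot: [-0.488, 0.512, -0.488, -0.512]
contact_force: [1.8, 0.7, -0.9]
gripper_width: 0.513
```

Call:
play_rows:
  motion:
    - [1,[0,0,0],0]
    - [1,[0,0,0],0]
    - [1,[0,0,0],0]
    - [1,[0,0,0],0]

```text
time: 3.95
tool_pos: [0.4402, 0.1103, 0.0519]
tool_rot: [-0.488, 0.512, -0.487, -0.512]
contact_force: [0.5, 2.2, 1.6]
gripper_width: 0.35
```

```bash
python3 s.py
```

```text
3.95 [0.4402 0.1103 0.0519] zdir 1.6188 tilt [ 9.e-04  5.e-04 -1.e+00] q [ 0.081 -0.181  2.153  0.     1.169 -1.538] F [0.55 2.24 1.59] T [ 0.324 -0.111 -0.031] w 0.35
```

Call:
play_rows:
  motion:
    - [1,[0,0,0.03],0]
    - [1,[0,0,0.07],0]
    - [1,[0,0,0.11],0]
    - [1,[0,0,0.14],0]
    - [1,[0,0,0.15],0]

```text
time: 4.45
tool_pos: [0.4408, 0.11, 0.2041]
tool_rot: [-0.489, 0.513, -0.487, -0.511]
contact_force: [0.2, -0.3, -5.5]
gripper_width: 0.341
```

Call:
play_rows:
  motion:
    - [1,[0.0036,-0.02,0],0]
    - [1,[0.0109,-0.06,0],0]
    - [1,[0.02,-0.11,0],0]
    - [1,[0.0285,-0.157,0],-0.007]
    - [1,[0.0375,-0.207,0],-0.007]

```text
time: 4.95
tool_pos: [0.4756, -0.0974, 0.1984]
tool_rot: [0.489, -0.509, 0.49, 0.512]
contact_force: [1.2, -0.3, -5.1]
gripper_width: 0.338
```

Call:
play_rows:
  motion:
    - [1,[0.009,-0.049,0],0]
    - [1,[0.0176,-0.097,0],0]
    - [1,[0.0266,-0.147,0],0]
    - [1,[0.0355,-0.196,0],0]
    - [1,[0.042,-0.232,0],0]

```text
time: 5.45
tool_pos: [0.5176, -0.3303, 0.1977]
tool_rot: [0.49, -0.508, 0.491, 0.512]
contact_force: [0.8, -0.0, -4.7]
gripper_width: 0.341
```

```bash
python3 s.py
```

```text
5.45 [ 0.5176 -0.3303  0.1977] zdir 1.6103 tilt [-0.0047  0.0026 -1.    ] q [-6.890e-01  5.300e-02  1.669e+00 -1.000e-03  1.425e+00 -2.299e+00] F [ 0.77 -0.01 -4.7 ] T [ 0.014 -0.088 -0.023] w 0.341
```

Call:
play_rows:
  motion:
    - [1,[0.005,-0.02,0],0]
    - [1,[0.008,-0.031,0],0]
    - [1,[0.008,-0.031,0],0]
    - [1,[0.008,-0.031,0],0]

```text
time: 5.85
tool_pos: [0.5266, -0.3577, 0.2]
tool_rot: [0.49, -0.509, 0.489, 0.511]
contact_force: [-0.8, 0.1, -5.7]
gripper_width: 0.345
```

```bash
python3 s.py; python3 - <<'E'
from h import *
p,d=grab("side","side2");grab("top","top2")
p=cv2.imread("pics/side2.png");cv2.imwrite("pics/side2c.png",cv2.resize(p[150:270,220:400],None,fx=4,fy=4,interpolation=cv2.INTER_CUBIC))
p=cv2.imread("pics/top2.png");cv2.imwrite("pics/top2c.png",cv2.resize(p[165:305,300:430],None,fx=4.2,fy=4.2,interpolation=cv2.INTER_CUBIC))
E
```

```text
5.85 [ 0.5266 -0.3577  0.2   ] zdir 1.6126 tilt [-0.0022  0.0024 -1.    ] q [-0.714  0.102  1.614  0.     1.429 -2.326] F [-0.84  0.06 -5.67] T [-0.028  0.038  0.002] w 0.345
```

View pics/side2c.png

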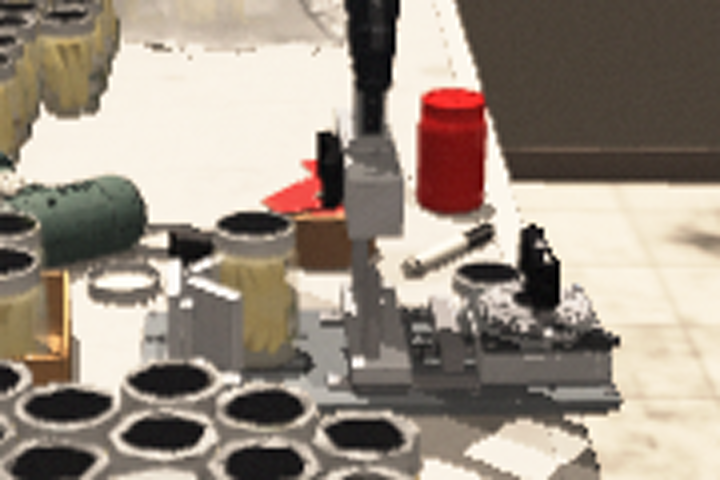

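View pics/top2c.png

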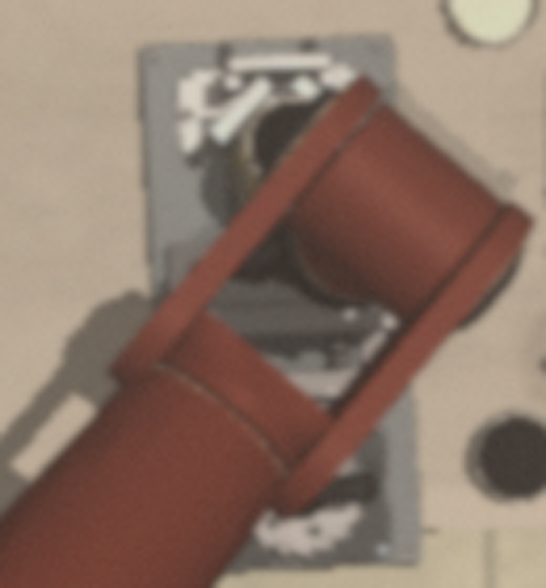

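```bash
cat > m3.py <<'E'
from h import *
import sys
f=sys.argv[1]; J=np.array([float(a) for a in sys.argv[2:6]]) # jaw x y z yaw
def tr(o,yaw,P):
    c,s=np.cos(yaw),np.sin(yaw);P=np.array(P,float);return np.c_[P[:,0]*c-P[:,1]*s,P[:,0]*s+P[:,1]*c,P[:,2]]+o
p=cv2.imread(f"pics/{f}.png");S=5;x0,y0,w,h=280,165,150,110
im=cv2.resize(p[y0:y0+h,x0:x0+w],None,fx=S,fy=S,interpolation=cv2.INTER_CUBIC)
def draw(P,col,closed=True):
    q=proj("side",P); q=((q+.5-[x0,y0])*S-.5).round().astype(int);cv2.polylines(im,[q.reshape(-1,1,2)],closed,col,1)
b=lambda y,z0,z1:[[-.02,y,z0],[.02,y,z0],[.02,y,z1],[-.02,y,z1]]
draw(tr(J[:3],J[3],b(.088,0,.044)),(0,255,0))
draw(tr(J[:3],J[3],[[-.02,.088,.044],[.02,.088,.044],[.02,-.088,.044],[-.02,-.088,.044]]),(0,255,0))
C=np.array([.5258,-.3611,0]);cy=.041
for s in(1,-1):
  draw(tr(C,cy,[[-.007,.068*s,.042],[-.007,.068*s,.107],[-.003,.068*s,.117],[.003,.068*s,.117],[.007,.068*s,.107],[.007,.068*s,.042]]),(0,0,255))
cv2.imwrite(f"pics/{f}_o.png",im)
E
python3 m3.py side2 .5266 -.3577 .148 .042
```

```text
(no output)
```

View pics/side2_o.png

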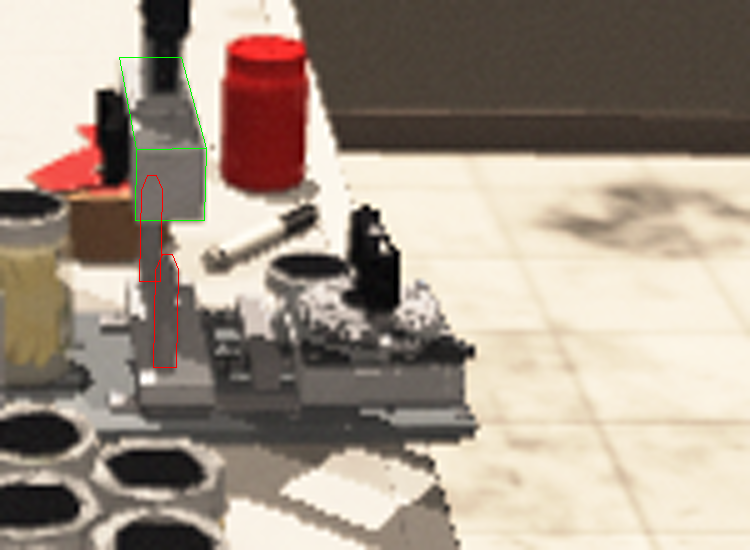

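Call:
play_rows:
  motion:
    - [1,[-0.001,-0.0035,-0.01],0]
    - [1,[-0.001,-0.0035,-0.022],0]
    - [1,[-0.001,-0.0035,-0.022],0]
    - [1,[-0.001,-0.0035,-0.022],0]

```text
time: 6.35
tool_pos: [0.5256, -0.3619, 0.1783]
tool_rot: [0.49, -0.509, 0.49, 0.511]
contact_force: [-0.8, 0.3, -3.6]
gripper_width: 0.343
```

```bash
python3 s.py
```

```text
6.35 [ 0.5256 -0.3619  0.1783] zdir 1.6122 tilt [-0.0017  0.0015 -1.    ] q [-0.719  0.121  1.63   0.     1.393 -2.332] F [-0.85  0.3  -3.56] T [-0.034 -0.022  0.01 ] w 0.343
```

Call:
play_rows:
  motion:
    - [1,[0,0.0005,-0.006],0]
    - [1,[0,0.0005,-0.011],0]
    - [1,[0,0.0005,-0.016],0]
    - [1,[0,0.0005,-0.016],0]

```text
time: 6.75
tool_pos: [0.5256, -0.3617, 0.1622]
tool_rot: [0.49, -0.509, 0.49, 0.511]
contact_force: [0.0, -0.2, -4.4]
gripper_width: 0.344
```

```bash
python3 s.py
```

```text
6.75 [ 0.5256 -0.3617  0.1622] zdir 1.612 tilt [-0.0016  0.0014 -1.    ] q [-0.719  0.134  1.643 -0.     1.366 -2.331] F [ 0.01 -0.24 -4.42] T [-0.008  0.023 -0.016] w 0.344
```

No contact 7 mm into the taper; continue.

Call:
play_rows:
  motion:
    - [1,[0,0,-0.005],0]
    - [1,[0,0,-0.01],0]
    - [1,[0,0,-0.015],0]
    - [1,[0,0,-0.015],0]

```text
time: 7.15
tool_pos: [0.5259, -0.3613, 0.147]
tool_rot: [0.49, -0.509, 0.489, 0.511]
contact_force: [1.1, 3.5, -6.8]
gripper_width: 0.344
```

```bash
python3 s.py
```

```text
7.15 [ 0.5259 -0.3613  0.147 ] zdir 1.6121 tilt [-0.001   0.0019 -1.    ] q [-7.190e-01  1.470e-01  1.655e+00  1.000e-03  1.341e+00 -2.331e+00] F [ 1.13  3.48 -6.8 ] T [ 0.715 -0.152  0.005] w 0.344
```

Call:
play_rows:
  motion:
    - [1,[0.0002,0.0006,-0.008],0]
    - [1,[0.0002,0.0006,-0.016],0]
    - [1,[0.0002,0.0006,-0.024],0]
    - [1,[0.0002,0.0006,-0.032],0]
    - [1,[0.0002,0.0006,-0.036],0]

```text
time: 7.65
tool_pos: [0.526, -0.3612, 0.1111]
tool_rot: [0.49, -0.51, 0.49, 0.511]
contact_force: [-0.4, 4.8, -1.7]
gripper_width: 0.345
```

```bash
python3 s.py
```

```text
7.65 [ 0.526  -0.3612  0.1111] zdir 1.6121 tilt [-1.1e-03  8.0e-04 -1.0e+00] q [-0.718  0.182  1.68  -0.     1.281 -2.33 ] F [-0.44  4.78 -1.73] T [1.001 0.063 0.031] w 0.345
```

Call:
play_rows:
  motion:
    - [1,[0,0.0008,-0.006],0]
    - [1,[0,0.0008,-0.011],0]
    - [1,[0,0.0008,-0.015],0]
    - [1,[0,0.0008,-0.017],0]
    - [1,[0,0.0008,-0.018],0]

```text
time: 8.15
tool_pos: [0.5263, -0.361, 0.0944]
tool_rot: [-0.489, 0.51, -0.49, -0.51]
contact_force: [0.3, 2.1, -3.6]
gripper_width: 0.344
```

```bash
python3 s.py
```

```text
8.15 [ 0.5263 -0.361   0.0944] zdir 1.6119 tilt [-2.e-04 -6.e-04 -1.e+00] q [-7.180e-01  2.000e-01  1.690e+00 -1.000e-03  1.252e+00 -2.329e+00] F [ 0.26  2.09 -3.59] T [ 0.361  0.075 -0.038] w 0.344
```

Expected seat at TCP z ≈ 0.094; press slightly further.

Call:
play_rows:
  motion:
    - [1,[0,0,-0.001],0]
    - [1,[0,0,-0.002],0]
    - [1,[0,0,-0.0025],0]

```text
time: 8.45
tool_pos: [0.5265, -0.3611, 0.0939]
tool_rot: [-0.489, 0.51, -0.49, -0.51]
contact_force: [-5.5, 4.2, 5.5]
gripper_width: 0.338
```

```bash
python3 s.py
```

```text
8.45 [ 0.5265 -0.3611  0.0939] zdir 1.612 tilt [-1.e-04 -6.e-04 -1.e+00] q [-0.717  0.201  1.689 -0.     1.251 -2.329] F [-5.52  4.17  5.48] T [ 0.96   0.941 -0.009] w 0.338
```

Call:
play_rows:
  motion:
    - [-0.1,[0,0,0.0005],0]
    - [-0.3,[0,0,0.0005],0]
    - [-0.3,[0,0,0.0005],0]
    - [-0.3,[0,0,0.0005],0]

```text
time: 8.85
tool_pos: [0.5267, -0.3611, 0.0929]
tool_rot: [-0.49, 0.511, -0.49, -0.51]
contact_force: [-0.5, -1.1, -0.4]
gripper_width: 0.651
```

```bash
python3 s.py
```

```text
8.85 [ 0.5267 -0.3611  0.0929] zdir 1.612 tilt [ 8.e-04 -1.e-03 -1.e+00] q [-0.717  0.202  1.69  -0.     1.248 -2.329] F [-0.55 -1.08 -0.43] T [0.014 0.03  0.06 ] w 0.651
```

Call:
play_rows:
  motion:
    - [-0.3,[0,0,0.02],0]
    - [-0.3,[0,0,0.05],0]
    - [-0.3,[0,0,0.08],0]
    - [-0.3,[0,0,0.107],0]
    - [-0.3,[-0.02,0,0.107],-0.15]

```text
time: 9.35
tool_pos: [0.5096, -0.3626, 0.2057]
tool_rot: [0.527, -0.475, 0.526, 0.468]
contact_force: [-0.4, -0.5, 0.1]
gripper_width: 0.651
```

Call:
play_rows:
  motion:
    - [-1,[-0.04,0,0],-0.15]
    - [-1,[-0.08,0,0],-0.3]
    - [-1,[-0.11,0,0],-0.45]
    - [-1,[-0.118,-0.006,0],-0.6]
    - [-1,[-0.118,-0.006,0],-0.75]

```text
time: 9.85
tool_pos: [0.3871, -0.3673, 0.1998]
tool_rot: [0.664, -0.244, 0.664, 0.243]
contact_force: [0.1, -0.5, 0.7]
gripper_width: 1.002
```

```bash
python3 s.py;  python3 - <<'E'
from h import *
grab("side","side3");grab("top","top3")
p=cv2.imread("pics/top3.png");cv2.imwrite("pics/top3c.png",cv2.resize(p[165:305,300:430],None,fx=4.2,fy=4.2,interpolation=cv2.INTER_CUBIC))
E
python3 m3.py side3 .526 -.3611 .042 .041
```

```text
9.85 [ 0.3871 -0.3673  0.1998] zdir 0.7038 tilt [ 3.0e-04 -1.2e-03 -1.0e+00] q [-8.980e-01 -1.460e-01  1.858e+00 -1.000e-03  1.429e+00 -1.602e+00] F [ 0.14 -0.49  0.68] T [ 0.054 -0.012  0.007] w 1.002
```

View pics/side3_o.png

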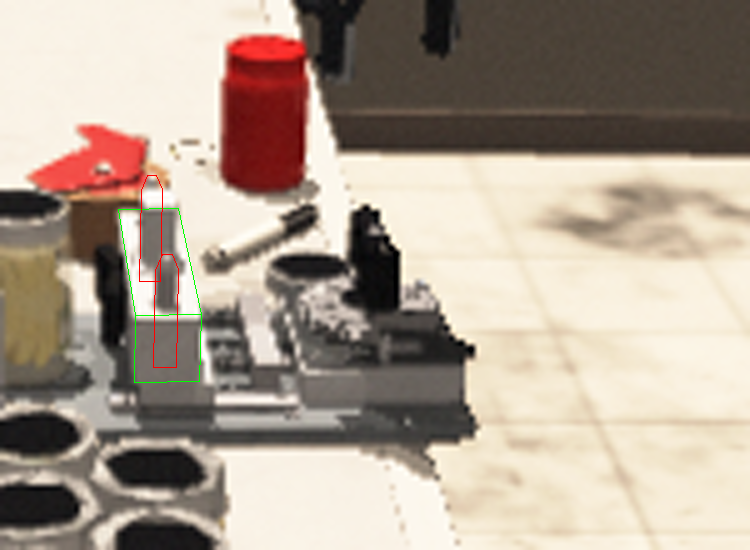

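View pics/top3c.png

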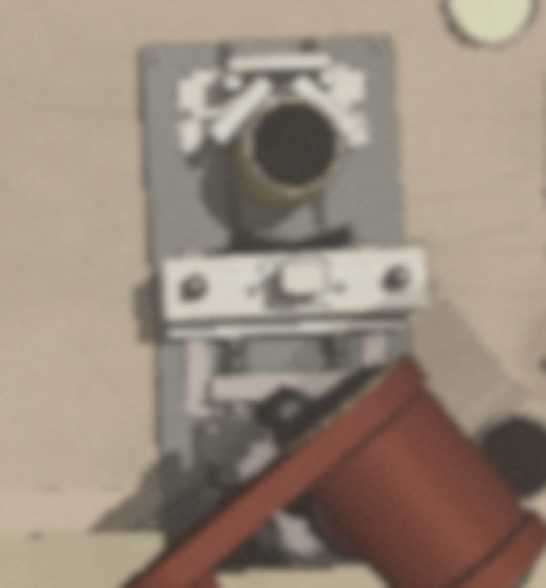

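Call:
play_rows:
  motion:
    - [-1,[0.001,0,0],-0.15]
    - [-1,[0.001,0,0],-0.3]
    - [-1,[0.001,0,0],-0.45]
    - [-1,[0.001,0,0],-0.6]
    - [-1,[0.001,0,0],-0.654]

```text
time: 10.45
tool_pos: [0.3897, -0.3666, 0.1996]
tool_rot: [0.707, -0.021, 0.707, 0.021]
contact_force: [0.4, -0.3, -1.1]
gripper_width: 1.001
```

Call:
play_rows:
  motion:
    - [-1,[0,0,-0.03],0]
    - [-1,[0,0,-0.07],0]
    - [-1,[0,0,-0.105],0]
    - [-1,[0,0,-0.11],0]
    - [-1,[0,0,-0.11],0]

```text
time: 10.95
tool_pos: [0.3891, -0.3661, 0.0887]
tool_rot: [0.706, -0.021, 0.707, 0.022]
contact_force: [0.5, -0.6, 0.1]
gripper_width: 0.994
```

```bash
python3 s.py
```

```text
10.95 [ 0.3891 -0.3661  0.0887] zdir 0.0601 tilt [-0.0015  0.0019 -1.    ] q [-0.894 -0.028  1.943 -0.     1.229 -0.954] F [ 0.55 -0.6   0.06] T [ 0.028  0.019 -0.017] w 0.994
```

Call:
play_rows:
  motion:
    - [-1,[-0.001,-0.001,-0.014],-0.01]
    - [-1,[-0.001,-0.001,-0.014],-0.01]
    - [-1,[-0.001,-0.001,-0.014],-0.01]

```text
time: 11.25
tool_pos: [0.3887, -0.3682, 0.0765]
tool_rot: [0.707, -0.017, 0.707, 0.017]
contact_force: [0.1, -0.6, 0.1]
gripper_width: 0.997
```

```bash
python3 s.py; python3 - <<'E'
from h import *
grab("top","ref"); grab("side","sref")
E
```

```text
11.25 [ 0.3887 -0.3682  0.0765] zdir 0.0483 tilt [ 8.0e-04 -1.1e-03 -1.0e+00] q [-0.897 -0.012  1.95  -0.     1.202 -0.946] F [ 0.13 -0.61  0.14] T [ 0.012  0.019 -0.006] w 0.997
```

Call:
play_rows:
  motion:
    - [0,[0,0,0],0]
    - [1,[0,0,0],0]
    - [1,[0,0,0],0]
    - [1,[0,0,0],0]
    - [1,[0,0,0],0]

```text
time: 11.85
tool_pos: [0.389, -0.3677, 0.0758]
tool_rot: [0.707, -0.017, 0.706, 0.017]
contact_force: [1.3, -0.7, 0.0]
gripper_width: 0.196
```

```bash
python3 s.py
```

```text
11.85 [ 0.389  -0.3677  0.0758] zdir 0.0478 tilt [ 0.0015  0.     -1.    ] q [-8.970e-01 -1.100e-02  1.950e+00  1.000e-03  1.201e+00 -9.450e-01] F [ 1.34 -0.72  0.01] T [-0.082 -0.137 -0.038] w 0.196
```

Call:
play_rows:
  motion:
    - [1,[0,0,0],-0.06]
    - [1,[0,0,0],-0.16]
    - [1,[0,0,0],-0.28]
    - [1,[0,0,0],-0.38]
    - [1,[0,0,0],-0.45]

```text
time: 12.35
tool_pos: [0.388, -0.3675, 0.0758]
tool_rot: [0.692, 0.142, 0.693, -0.142]
contact_force: [-2.2, 2.0, 3.6]
gripper_width: 0.198
```

```bash
python3 s.py; cat > trk.py <<'E'
from h import *
import sys
f=sys.argv[1]; grab("top",f)
def G(n): return cv2.cvtColor(cv2.imread(f"pics/{n}.png"),cv2.COLOR_BGR2GRAY).astype(np.float32)
a,b=G("ref"),G(f)
def tr(o,yaw,P):
    c,s=np.cos(yaw),np.sin(yaw);return [P[0]*c-P[1]*s+o[0],P[0]*s+P[1]*c+o[1],P[2]]
# jaw left+right halves, jar: ECC translation on jaw patch
def ecc(x0,y0,x1,y1,init):
    m=np.array([[1,0,init[0]],[0,1,init[1]]],np.float32)
    T=a[y0:y1,x0:x1]; 
    m[0,2]+=x0;m[1,2]+=y0
    cc,m=cv2.findTransformECC(T,b,m,cv2.MOTION_TRANSLATION,(3,200,1e-6),None,3)
    return cc,m[0,2]-x0,m[1,2]-y0
def best(x0,y0,x1,y1):
    r=[]
    for k in range(0,20,2):
        try:r.append(ecc(x0,y0,x1,y1,(0.03*k,-k)))
        except cv2.error:pass
    return max(r)
cc,du,dv=best(338,222,402,246)
c=np.array([369,234.]);
p0=ray("top",[c],.086)[0];p1=ray("top",[c+[du,dv]],.086)[0]
print("jaw",round(cc,3),du,dv,"shift mm",((p1-p0)*1000).round(2))
cc,du,dv=best(357,187,382,205)
c=np.array([370,198.]);p0=ray("top",[c],.126)[0];p1=ray("top",[c+[du,dv]],.126)[0]
print("jar",round(cc,3),du,dv,"shift mm",((p1-p0)*1000).round(2))
E
python3 trk.py t1
```

```text
12.35 [ 0.388  -0.3675  0.0758] zdir -0.4047 tilt [-1.3e-03  6.0e-04 -1.0e+00] q [-8.970e-01 -1.100e-02  1.951e+00 -1.000e-03  1.203e+00 -4.920e-01] F [-2.19  2.03  3.56] T [0.165 0.306 0.161] w 0.198
jaw 0.979 -0.10745239 -1.5900574 shift mm [4.48 0.23 0.  ]
jar 0.999 -0.011413574 0.06838989 shift mm [-0.19  0.03  0.  ]
```

Call:
play_rows:
  motion:
    - [1,[0,0,0],-0.12]
    - [1,[0,0,0],-0.25]
    - [1,[0,0,0],-0.38]
    - [1,[0,0,0],-0.51]
    - [1,[0,0,0],-0.6]

```text
time: 12.9
tool_pos: [0.3871, -0.3667, 0.0758]
tool_rot: [0.618, 0.341, 0.621, -0.34]
contact_force: [-7.2, 6.5, 8.3]
gripper_width: 0.201
```

```bash
python3 s.py;python3 trk.py t2
```

```text
12.9 [ 0.3871 -0.3667  0.0758] zdir -1.0043 tilt [-0.0038  0.0029 -1.    ] q [-8.970e-01 -1.200e-02  1.951e+00 -1.000e-03  1.207e+00  1.070e-01] F [-7.17  6.52  8.35] T [0.707 0.873 0.054] w 0.201
jaw 0.973 -0.30160522 -3.6780853 shift mm [10.37  0.69  0.  ]
jar 0.998 -0.0043640137 0.0692749 shift mm [-0.19  0.02  0.  ]
```

Call:
play_rows:
  motion:
    - [1,[0,0,0],-0.12]
    - [1,[0,0,0],-0.25]
    - [1,[0,0,0],-0.38]
    - [1,[0,0,0],-0.51]
    - [1,[0,0,0],-0.6]

```text
time: 13.45
tool_pos: [0.3867, -0.3655, 0.0757]
tool_rot: [0.489, 0.508, 0.494, -0.508]
contact_force: [-9.1, 10.6, 11.7]
gripper_width: 0.199
```

```bash
python3 s.py;python3 trk.py t3
```

```text
13.45 [ 0.3867 -0.3655  0.0757] zdir -1.6042 tilt [-0.0051  0.0059 -1.    ] q [-0.897 -0.012  1.952 -0.     1.21   0.707] F [-9.06 10.56 11.69] T [1.325 1.05  0.201] w 0.199
jaw 0.97 -0.4663086 -5.79628 shift mm [16.34  1.06  0.  ]
jar 0.998 0.004547119 0.05949402 shift mm [-0.16 -0.01  0.  ]
```

Call:
play_rows:
  motion:
    - [1,[-0.001,0.001,0.0005],-0.1]
    - [1,[-0.0018,0.002,0.001],-0.22]
    - [1,[-0.0018,0.002,0.001],-0.33]
    - [1,[-0.0018,0.002,0.001],-0.42]
    - [1,[-0.0018,0.002,0.001],-0.45]

```text
time: 14.0
tool_pos: [0.3869, -0.3645, 0.0758]
tool_rot: [0.366, 0.605, 0.367, -0.604]
contact_force: [3.3, 3.5, -1.9]
gripper_width: 0.2
```

```bash
python3 s.py;python3 trk.py t4
```

```text
14.0 [ 0.3869 -0.3645  0.0758] zdir -2.0522 tilt [ 6.0e-04  2.4e-03 -1.0e+00] q [-0.897 -0.018  1.958  0.002  1.204  1.155] F [ 3.34  3.53 -1.89] T [ 0.478 -0.565  0.136] w 0.2
jaw 0.968 -0.56030273 -7.4503784 shift mm [21.01  1.25  0.  ]
jar 0.999 0.006958008 0.059020996 shift mm [-0.16 -0.02  0.  ]
```

Call:
play_rows:
  motion:
    - [1,[-0.0005,0.0003,0],-0.08]
    - [1,[-0.0005,0.0003,0],-0.16]
    - [1,[-0.0005,0.0003,0],-0.22]
    - [1,[-0.0005,0.0003,0],-0.25]

```text
time: 14.45
tool_pos: [0.3871, -0.3641, 0.0759]
tool_rot: [0.288, 0.647, 0.289, -0.644]
contact_force: [6.4, 4.6, -3.7]
gripper_width: 0.195
```

```bash
python3 s.py;python3 trk.py t5
```

```text
14.45 [ 0.3871 -0.3641  0.0759] zdir -2.3014 tilt [ 0.0024  0.0024 -1.    ] q [-0.897 -0.019  1.959  0.004  1.203  1.403] F [ 6.42  4.61 -3.66] T [ 0.557 -0.963  0.21 ] w 0.195
jaw 0.971 -0.5741272 -8.2717285 shift mm [23.33  1.26  0.  ]
jar 0.999 0.0054626465 0.069107056 shift mm [-0.19 -0.01  0.  ]
```

Call:
play_rows:
  motion:
    - [1,[-0.0003,0.0003,0],-0.08]
    - [1,[-0.0003,0.0003,0],-0.16]
    - [1,[-0.0003,0.0003,0],-0.2]

```text
time: 14.8
tool_pos: [0.3874, -0.3638, 0.0759]
tool_rot: [0.222, 0.673, 0.223, -0.67]
contact_force: [9.7, 4.3, -5.6]
gripper_width: 0.197
```

```bash
python3 s.py;python3 trk.py t6
```

```text
14.8 [ 0.3874 -0.3638  0.0759] zdir -2.5019 tilt [ 0.0039  0.0021 -1.    ] q [-0.896 -0.02   1.96   0.005  1.202  1.604] F [ 9.71  4.25 -5.63] T [ 0.526 -1.298  0.137] w 0.197
jaw 0.971 -0.61816406 -8.736481 shift mm [24.64  1.36  0.  ]
jar 0.997 0.08557129 -0.039596558 shift mm [ 0.11 -0.24  0.  ]
```

Call:
play_rows:
  motion:
    - [1,[0.0008,0.0006,-0.0005],-0.06]
    - [1,[0.0015,0.0008,-0.0008],-0.12]
    - [1,[0.0015,0.0008,-0.0008],-0.14]

```text
time: 15.15
tool_pos: [0.3877, -0.3636, 0.0758]
tool_rot: [0.175, 0.685, 0.176, -0.685]
contact_force: [3.1, 5.8, 0.8]
gripper_width: 0.2
```

```bash
python3 s.py;python3 trk.py t7;python3 - <<'E'
import cv2
p=cv2.imread("pics/t7.png");cv2.imwrite("pics/t7c.png",cv2.resize(p[165:305,300:430],None,fx=4.2,fy=4.2,interpolation=cv2.INTER_CUBIC))
E
```

```text
15.15 [ 0.3877 -0.3636  0.0758] zdir -2.6409 tilt [ 7.0e-04  1.4e-03 -1.0e+00] q [-0.894 -0.019  1.958  0.002  1.203  1.746] F [3.09 5.81 0.82] T [ 0.69  -0.467  0.206] w 0.2
jaw 0.972 -0.6579895 -9.207306 shift mm [25.97  1.45  0.  ]
jar 0.993 0.10247803 -0.40957642 shift mm [ 1.13 -0.3   0.  ]
```

View pics/t7c.png

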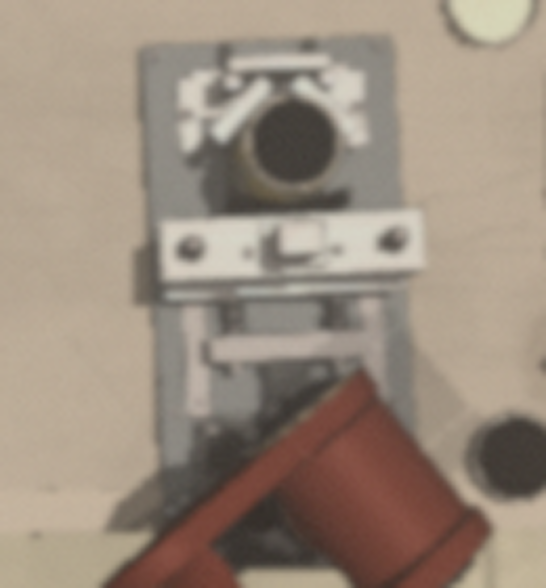

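Call:
play_rows:
  motion:
    - [1,[0.0003,0.0008,0],-0.06]
    - [1,[0.0003,0.0008,0],-0.12]
    - [1,[0.0003,0.0008,0],-0.14]

```text
time: 15.5
tool_pos: [0.388, -0.3635, 0.0758]
tool_rot: [0.127, 0.696, 0.127, -0.695]
contact_force: [4.7, 1.4, -1.0]
gripper_width: 0.199
```

```bash
python3 s.py;python3 trk.py t8
```

```text
15.5 [ 0.388  -0.3635  0.0758] zdir -2.7812 tilt [ 1.2e-03 -1.0e-04 -1.0e+00] q [-8.930e-01 -1.900e-02  1.959e+00  1.000e-03  1.201e+00  1.888e+00] F [ 4.75  1.42 -0.98] T [ 0.369 -0.687  0.201] w 0.199
jaw 0.969 -0.6375122 -9.631485 shift mm [27.17  1.38  0.  ]
jar 0.987 0.15661621 -0.7075043 shift mm [ 1.96 -0.46  0.  ]
```

Call:
play_rows:
  motion:
    - [1,[0.0003,0.0003,0],-0.06]
    - [1,[0.0003,0.0003,0],-0.12]
    - [1,[0.0003,0.0003,0],-0.14]

```text
time: 15.85
tool_pos: [0.3883, -0.3634, 0.0758]
tool_rot: [0.078, 0.703, 0.077, -0.702]
contact_force: [3.4, 1.6, -1.6]
gripper_width: 0.199
```

```bash
python3 s.py;python3 trk.py t9
```

```text
15.85 [ 0.3883 -0.3634  0.0758] zdir -2.9212 tilt [ 1.2e-03 -6.0e-04 -1.0e+00] q [-8.930e-01 -1.900e-02  1.959e+00  1.000e-03  1.201e+00  2.028e+00] F [ 3.4   1.62 -1.63] T [ 0.209 -0.753  0.259] w 0.199
jaw 0.97 -0.68292236 -9.672043 shift mm [27.28  1.5   0.  ]
jar 0.987 0.18426514 -0.722702 shift mm [ 2.   -0.54  0.  ]
```

```bash
cat > rows.py <<'E'
from h import *
th={"ref":0,"t1":.4525,"t2":1.0521,"t3":1.652,"t4":2.10,"t5":2.349,"t6":2.5497,"t7":2.6887,"t8":2.829,"t9":2.969}
ims=[]
for n in th:
    p=cv2.imread(f"pics/{n}.png");ims.append(cv2.resize(p[205:270,330:410],None,fx=5,fy=5,interpolation=cv2.INTER_CUBIC))
sel=[0,4,9]
cv2.imwrite("pics/strip1.png",np.vstack(ims[0:1]+ims[9:10])[:, :])
E
python3 rows.py
```

```text
(no output)
```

View pics/strip1.png

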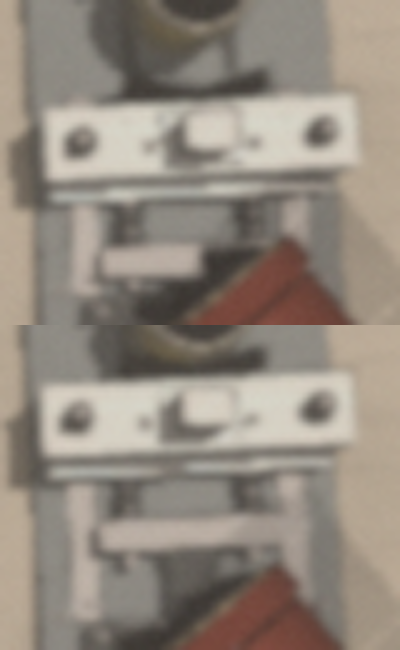

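```bash
cat > prof.py <<'E'
from h import *
import sys
C=np.array([.5258,-.3611]);yaw=.042;c,s=np.cos(yaw),np.sin(yaw)
def rect(n,z,xs,ys,img=None):
    g=(cv2.cvtColor(cv2.imread(f"pics/{n}.png"),cv2.COLOR_BGR2GRAY) if img is None else img).astype(np.float32)
    X,Y=np.meshgrid(xs,ys,indexing="ij")
    P=np.stack([C[0]+X*c-Y*s,C[1]+X*s+Y*c,np.full_like(X,z)],-1)
    uv=proj("top",P.reshape(-1,3)).reshape(X.shape+(2,)).astype(np.float32)
    return cv2.remap(g,uv[...,0],uv[...,1],cv2.INTER_CUBIC)
if __name__=="__main__":
    xs=np.arange(-.09,.08,.0005);ys=np.arange(-.1,.1,.0005)
    a=[cv2.flip(rect(n,.042,xs,ys).clip(0,255).astype(np.uint8),-1) for n in("ref","t9")]
    cv2.imwrite("pics/rect.png",cv2.resize(np.hstack(a),None,fx=1,fy=1.5))
E
python3 prof.py
```

```text
(no output)
```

View pics/rect.png

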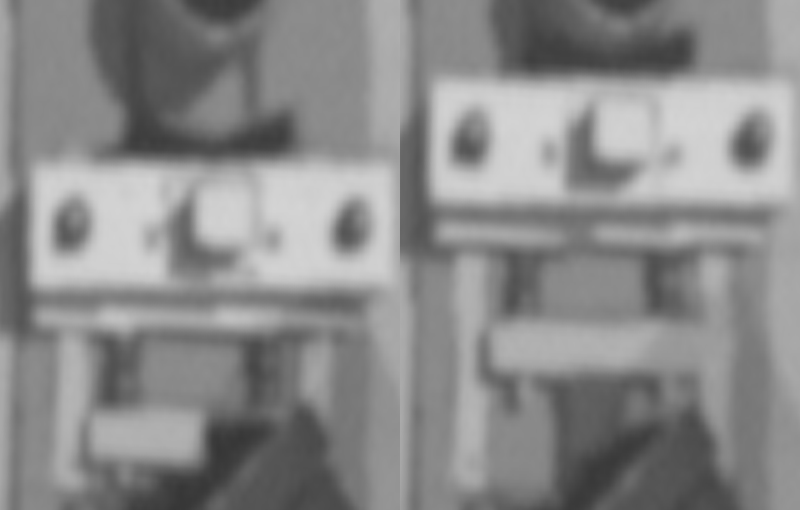

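```bash
cat > edge.py <<'E'
from prof import *
th={"ref":0,"t1":.4525,"t2":1.0521,"t3":1.652,"t4":2.10,"t5":2.349,"t6":2.5497,"t7":2.6887,"t8":2.829,"t9":2.969}
dx=.0002
xs=np.arange(-.09,.08,dx)
def edge(n,z,y0,y1,x0,tmpl=None,img=None,half=.006):
    """returns 1D profile centred x0"""
    ys=np.arange(y0,y1,.0005)
    return rect(n,z,np.arange(x0-half,x0+half,dx),ys,img).mean(1)
def gradpos(n,z,y0,y1,x0,sign,img=None,half=.005):
    p=cv2.GaussianBlur(edge(n,z,y0,y1,x0,img=img,half=half+.002)[:,None],(1,0),0,None,6) if 0 else edge(n,z,y0,y1,x0,img=img,half=half+.002)
    from scipy.ndimage import gaussian_filter1d as gf
    g=np.clip(sign*gf(p,6,order=1),0,None);x=np.arange(x0-half-.002,x0+half+.002,dx)[:len(g)]
    k=np.argmax(g*(abs(x-x0)<half)); w=slice(max(k-9,0),k+10)
    gg=g[w]-0*g[w].min(); return (x[w]*gg).sum()/gg.sum()*1000
def allm(n,t,img=None):
    T=t*.01
    r=[]
    for y0,y1 in((.055,.065),(.015,.03),(-.02,.0),(-.06,-.045)):
        r.append(gradpos(n,.042,y0,y1,-.022-.005+T,1,img))     # slide rear edge
    r.append(gradpos(n,.042,.006,.045,-.067+T,1,img)) # bar top(front) edge placeholder
    r.append(gradpos(n,.086,.015,.06,-.02+T,1,img)) # jaw rear edge
    r.append(gradpos(n,.086,-.06,-.02,-.02+T,1,img))
    return np.array(r)
if __name__=="__main__":
    for n,t in th.items():
        print(n,t,(allm(n,min(t,2.8))-min(t,2.8)*10).round(2))
    for n in("ref","t9"):
        x=np.arange(-.08,.0,.001)+(0 if n=="ref" else .028)
        p=rect(n,.042,x,np.arange(.015,.03,.0005)).mean(1); print(n,[(round(a*1000),int(b)) for a,b in zip(x,p)])
E
python3 edge.py
```

```text
ref 0 [-29.22 -29.23 -29.83 -29.4  -71.94 -19.2  -19.58]
t1 0.4525 [-28.78 -30.19 -29.4  -29.43 -71.89 -19.38 -19.2 ]Traceback (most recent call last):
  File "edge.py", line 26, in <module>
    print(n,t,(allm(n,min(t,2.8))-min(t,2.8)*10).round(2))
               ~~~~^^^^^^^^^^^^^^
  File "edge.py", line 20, in allm
    r.append(gradpos(n,.042,.006,.045,-.067+T,1,img)) # bar top(front) edge placeholder
             ~~~~~~~^^^^^^^^^^^^^^^^^^^^^^^^^^^^^^^^
  File "edge.py", line 13, in gradpos
    k=np.argmax(g*(abs(x-x0)<half)); w=slice(max(k-9,0),k+10)
                ~^^~~~~~~~~~~~~~~~
ValueError: operands could not be broadcast together with shapes (71,) (70,)
```

```bash
sed -i 's/np.arange(x0-half,x0+half,dx)/x0+np.arange(-round(half\/dx),round(half\/dx))*dx/; s/x=np.arange(x0-half-.002,x0+half+.002,dx)\[:len(g)\]/x=x0+np.arange(-len(g)\/\/2,len(g)-len(g)\/\/2)[:len(g)]*dx/' edge.py; sed -i 's/-len(g)\/\/2,len(g)-len(g)\/\/2/-(len(g)\/\/2),len(g)-len(g)\/\/2/' edge.py; python3 edge.py
```

```text
ref 0 [-29.22 -29.23 -29.83 -29.4  -71.84 -19.2  -19.58]
t1 0.4525 [-28.78 -30.19 -29.4  -29.43 -71.78 -19.38 -19.2 ]
t2 1.0521 [-28.8  -30.18 -29.43 -29.81 -71.88 -19.39 -19.38]
t3 1.652 [-28.83 -30.01 -29.44 -29.6  -71.89 -19.39 -19.4 ]
t4 2.1 [-29.8  -29.61 -30.02 -29.39 -71.91 -19.39 -19.18]
t5 2.349 [-28.84 -29.4  -30.4  -29.4  -71.96 -19.39 -19.38]
t6 2.5497 [-28.86 -30.01 -29.79 -28.53 -71.9  -20.19 -20.39]
t7 2.6887 [-30.06 -29.64 -30.   -29.84 -71.9  -20.58 -20.59]
t8 2.829 [-28.63 -30.41 -29.42 -29.18 -71.86 -20.38 -20.18]
t9 2.969 [-28.44 -30.23 -29.43 -28.82 -71.69 -20.19 -19.99]
ref [(-80, 89), (-79, 89), (-78, 93), (-77, 100), (-76, 108), (-75, 121), (-74, 135), (-73, 147), (-72, 160), (-71, 167), (-70, 170), (-69, 174), (-68, 175), (-67, 175), (-66, 176), (-65, 176), (-64, 176), (-63, 175), (-62, 175), (-61, 173), (-60, 170), (-59, 166), (-58, 161), (-57, 153), (-56, 146), (-55, 139), (-54, 134), (-53, 132), (-52, 130), (-51, 130), (-50, 132), (-49, 134), (-48, 134), (-47, 135), (-46, 135), (-45, 136), (-44, 136), (-43, 135), (-42, 134), (-41, 134), (-40, 133), (-39, 1
[... 665 characters left out ...]
6), (-34, 176), (-33, 175), (-32, 173), (-31, 171), (-30, 168), (-29, 162), (-28, 154), (-27, 146), (-26, 138), (-25, 134), (-24, 132), (-23, 131), (-22, 131), (-21, 133), (-20, 134), (-19, 134), (-18, 135), (-17, 135), (-16, 135), (-15, 135), (-14, 134), (-13, 134), (-12, 133), (-11, 131), (-10, 129), (-9, 126), (-8, 120), (-7, 114), (-6, 110), (-5, 110), (-4, 114), (-3, 121), (-2, 131), (-1, 140), (0, 145), (1, 146), (2, 143), (3, 136), (4, 129), (5, 122), (6, 117), (7, 114), (8, 115), (9, 122), (10, 131), (11, 143), (12, 158), (13, 171), (14, 181), (15, 189), (16, 192), (17, 192), (18, 192), (19, 191), (20, 189), (21, 186), (22, 185), (23, 182), (24, 177), (25, 173), (26, 169), (27, 166)]
```

Call:
play_rows:
  motion:
    - [1,[0.0003,0.0003,0],-0.07]
    - [1,[0.0003,0.0003,0],-0.14]
    - [1,[0.0003,0.0003,0],-0.14]

```text
time: 16.2
tool_pos: [0.3886, -0.3634, 0.0758]
tool_rot: [0.029, 0.707, 0.028, -0.706]
contact_force: [5.3, 0.4, -2.6]
gripper_width: 0.201
```

```bash
python3 s.py;python3 trk.py t10; cat > bar.py <<'E'
from edge import *
import sys
r=[]
for n in sys.argv[1:]:
    x=[gradpos(n,.042,.006,.045,-.0665+.028,1),gradpos(n,.042,.015,.035,-.0665+.028-.003,1),-0]
    r.append(x);
r=np.array(r);print("bar travel",(r[:,0]+71.84).round(2),(r[:,1]-gradpos("ref",.042,.015,.035,-.0695,1)).round(2))
E
python3 bar.py t7 t8 t9 t10
```

```text
16.2 [ 0.3886 -0.3634  0.0758] zdir -3.0613 tilt [ 0.0013 -0.0012 -1.    ] q [-0.892 -0.019  1.958  0.     1.201  2.169] F [ 5.26  0.44 -2.62] T [ 0.108 -0.796  0.221] w 0.201
jaw 0.968 -0.68740845 -9.697052 shift mm [27.36  1.51  0.  ]
jar 0.987 0.2029419 -0.710022 shift mm [ 1.96 -0.59  0.  ]
bar travel [28.35 28.44 28.49 29.56] [27.32 28.6  28.98 31.38]
```

Call:
play_rows:
  motion:
    - [1,[0.0003,0.0003,0],-0.06]
    - [1,[0.0003,0.0003,0],-0.12]
    - [1,[0.0003,0.0003,0],-0.13]

```text
time: 16.55
tool_pos: [0.3889, -0.3633, 0.0758]
tool_rot: [-0.017, 0.707, -0.018, -0.706]
contact_force: [5.0, -0.4, -3.8]
gripper_width: 0.199
```

```bash
python3 s.py;python3 trk.py t11; python3 bar.py t10 t11
```

```text
16.55 [ 0.3889 -0.3633  0.0758] zdir 3.0921 tilt [ 0.0013 -0.0019 -1.    ] q [-0.891 -0.019  1.958 -0.     1.2    2.3  ] F [ 5.03 -0.36 -3.78] T [-0.08  -0.75   0.274] w 0.199
jaw 0.969 -0.7028198 -9.721985 shift mm [27.43  1.56  0.  ]
jar 0.987 0.2055664 -0.74243164 shift mm [ 2.05 -0.6   0.  ]
bar travel [29.56 30.33] [31.38 31.97]
```

```bash
cat > bar2.py <<'E'
from prof import *
import sys
from scipy.ndimage import gaussian_filter1d as gf
th={"ref":0,"t1":.4525,"t2":1.0521,"t3":1.652,"t4":2.10,"t5":2.349,"t6":2.5497,"t7":2.6887,"t8":2.829,"t9":2.969,"t10":3.109,"t11":3.239}
def track(n,z,y0,y1,xa,xb,guess,img=None):
    """1D SSD match of ref profile [xa,xb] -> shift (mm), with gain/offset (NCC)"""
    dx=.0001;ys=np.arange(y0,y1,.0005)
    x=np.arange(xa,xb,dx);p=rect("ref",z,x,ys).mean(1)
    X=np.arange(xa-.004+guess,xb+.004+guess,dx);q=rect(n,z,X,ys,img).mean(1)
    sc=[]
    for k in range(0,80):
        w=q[k:k+len(p)];sc.append(np.corrcoef(p,w)[0,1])
    sc=np.array(sc);k=int(np.clip(np.argmax(sc),1,78));d=.5*(sc[k-1]-sc[k+1])/(sc[k-1]-2*sc[k]+sc[k+1])
    return (guess-.004+(k+d)*dx)*1000,sc[k]
T={"barrear":(.042,.012,.042,-.080,-.068),"barfront":(.042,.012,.042,-.064,-.050),"slide1":(.042,.05,.075,-.036,-.024),"slide2":(.042,.012,.03,-.034,-.025),"slide3":(.042,-.02,.0,-.034,-.025),
 "jawrL":(.086,.015,.08,-.026,-.012),"jawrR":(.086,-.075,-.03,-.026,-.012),"jawfL":(.086,.02,.085,.016,.024)}
def main(names,free):
    for n in names:
        o=[]
        for k,a in T.items():
            t=th[n] if k.startswith("bar") else min(th[n],2.82)
            m,c=track(n,*a,t*.01);o.append("%s %.2f(%.3f)"%(k,m,c))
        print(n,"10th=%.2f"%(10*th[n]),*o)
if __name__=="__main__": main(sys.argv[1:] or list(th),0)
E
python3 bar2.py
```

```text
ref 10th=0.00 barrear -0.00(1.000) barfront -0.00(1.000) slide1 -0.00(1.000) slide2 -0.00(1.000) slide3 -0.00(1.000) jawrL 0.00(1.000) jawrR 0.00(1.000) jawfL -0.00(1.000)
t1 10th=4.53 barrear 4.91(0.999) barfront 3.81(0.999) slide1 5.03(0.987) slide2 3.69(0.999) slide3 4.92(0.999) jawrL 4.50(1.000) jawrR 4.92(0.999) jawfL 4.26(1.000)
t2 10th=10.52 barrear 11.17(1.000) barfront 9.82(0.999) slide1 11.08(0.989) slide2 9.71(0.998) slide3 10.83(0.998) jawrL 10.37(1.000) jawrR 11.02(0.998) jawfL 10.21(1.000)
t3 10th=16.52 barrear 17.31(0.999) barfront 15.74(0.999) slide1 17.08(0.992) slide2 15.83(0.998) slide3 16.77(0.998) jawrL 16.31(1.000) jawrR 16.99(0.998) jawfL 16.34(1.000)
t4 10th=21.00 barrear 20.86(0.999) barfront 20.89(1.000) slide1 20.76(0.975) slide2 20.63(1.000) slide3 20.87(1.000) jawrL 20.71(0.999) jawrR 21.66(0.998) jawfL 20.69(1.000)
t5 10th=23.49 barrear 23.49(0.999) barfront 23.60(1.000) slide1 23.80(0.968) slide2 23.36(1.000) slide3 22.92(0.999) jawrL 23.39(1.000) jawrR 23.93(0.999) jawfL 23.25(1.000)
t6 10th=25.50 barrear 26.17(0.999) barfront 24.85(0.999) slide1 26.26
[... 276 characters left out ...]
0)
t8 10th=28.29 barrear 29.06(1.000) barfront 27.56(0.999) slide1 28.72(0.994) slide2 26.92(0.999) slide3 28.35(0.998) jawrL 26.86(1.000) jawrR 27.55(0.998) jawfL 26.88(1.000)
t9 10th=29.69 barrear 29.61(0.999) barfront 29.58(0.999) slide1 28.88(0.995) slide2 27.17(0.998) slide3 28.33(0.998) jawrL 26.95(0.999) jawrR 27.68(0.998) jawfL 26.90(1.000)
t10 10th=31.09 barrear 31.86(0.999) barfront 30.41(0.999) slide1 28.90(0.994) slide2 27.54(0.993) slide3 28.38(0.998) jawrL 26.95(0.999) jawrR 27.71(0.997) jawfL 26.94(1.000)
t11 10th=32.39 barrear 32.39(0.999) barfront 32.37(1.000) slide1 28.93(0.994) slide2 28.09(0.964) slide3 28.45(0.998) jawrL 26.99(0.999) jawrR 27.73(0.998) jawfL 26.99(1.000)
```

Call:
play_rows:
  motion:
    - [0,[0,0,0],0]
    - [-0.3,[0,0,0],0]
    - [-0.3,[0,0,0],0]
    - [-0.3,[0,0,0],0]

```text
time: 17.0
tool_pos: [0.3883, -0.3628, 0.0759]
tool_rot: [0.018, -0.707, 0.018, 0.707]
contact_force: [0.5, -0.7, -0.4]
gripper_width: 0.649
```

```bash
python3 s.py;python3 trk.py r9; python3 - <<'E'
from h import *
import time
ps=[];qs=[]
for i in range(5):
    p,d=grab("top",f"r9_{i}");q,d2=grab("side",f"sr9_{i}");ps.append(p.astype(float));qs.append(q.astype(float))
print(np.std(np.array(ps),0).mean(),np.std(np.array(qs),0).mean())
cv2.imwrite("pics/r9m.png",np.mean(ps,0)[:,:,::-1].round());cv2.imwrite("pics/sr9m.png",np.mean(qs,0)[:,:,::-1].round())
S=5;x0,y0,w,h=255,190,130,70
a=[cv2.resize(cv2.imread(f"pics/{n}.png")[y0:y0+h,x0:x0+w],None,fx=S,fy=S,interpolation=cv2.INTER_CUBIC) for n in("sref","sr9m")]
cv2.imwrite("pics/scmp.png",np.vstack(a)[:600])
E
```

```text
17.0 [ 0.3883 -0.3628  0.0759] zdir 3.0913 tilt [-3.e-04 -4.e-04 -1.e+00] q [-8.910e-01 -2.000e-02  1.959e+00 -1.000e-03  1.202e+00  2.301e+00] F [ 0.48 -0.68 -0.45] T [ 0.016 -0.004  0.012] w 0.649
jaw 0.969 -0.70059204 -9.7173 shift mm [27.41  1.55  0.  ]
jar 0.987 0.20343018 -0.71299744 shift mm [ 1.97 -0.59  0.  ]
0.8386362533526333 1.1197627899125562[ WARN:0@8.124] global loadsave.cpp:1063 imwrite_ Unsupported depth image for selected encoder is fallbacked to CV_8U.
```

View pics/scmp.png

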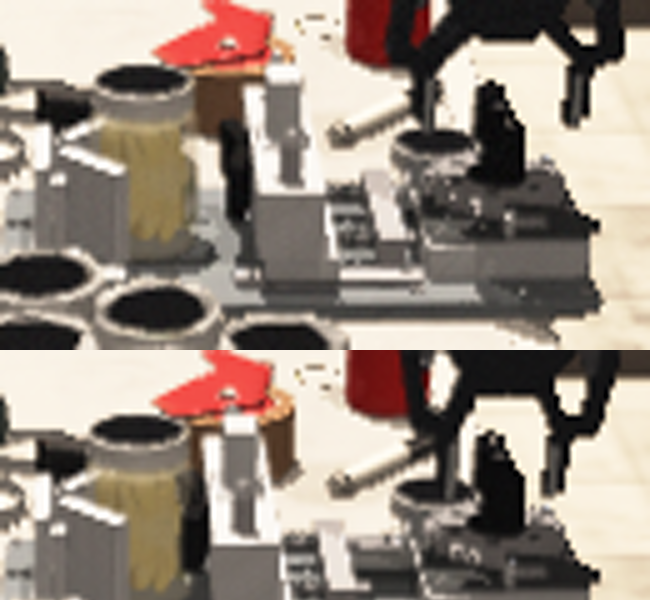

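```bash
cat > b3.py <<'E'
from bar2 import *
th["r9"]=3.1416;th["r9m"]=3.1416
for yaw_ in (.042,.047,.052):
    import prof; 
    prof.c,prof.s=np.cos(yaw_),np.sin(yaw_)
    print("yaw",yaw_)
    for n in th:
        if n=="ref":continue
        t=min(th[n],2.82)*.01
        o=[track(n,.042,-.022,.034,a,b,t) for a,b in((-.034,-.025),(-.033,-.027),(-.036,-.027))]
        o+=[track(n,.086,.03,.086,-.025,-.014,t),track(n,.086,-.086,-.03,-.025,-.014,t),track(n,.086,.03,.086,.014,.025,t),track(n,.086,-.086,-.03,.014,.025,t)]
        print(n,"%.2f"%(10*th[n]),*["%+.2f(%.3f)"%(a-t*1000,b) for a,b in o])
E
python3 b3.py
```

```text
yaw 0.042
t1 4.53 -0.11(1.000) -0.11(1.000) -0.14(1.000) -0.07(1.000) +0.35(0.999) -0.22(1.000) -0.21(1.000)
t2 10.52 -0.10(1.000) -0.11(1.000) -0.12(1.000) -0.17(1.000) +0.41(0.999) -0.34(1.000) -0.23(1.000)
t3 16.52 -0.06(1.000) -0.04(1.000) -0.02(1.000) -0.24(1.000) +0.36(0.999) -0.30(1.000) -0.23(1.000)
t4 21.00 -0.25(1.000) -0.26(1.000) -0.21(1.000) -0.25(1.000) +0.49(0.999) -0.18(1.000) -0.16(1.000)
t5 23.49 -0.27(1.000) -0.23(1.000) -0.10(1.000) -0.09(1.000) +0.29(0.999) -0.14(1.000) -0.18(1.000)
t6 25.50 -0.21(1.000) -0.22(1.000) -0.20(1.000) -1.14(1.000) -0.88(1.000) -1.19(1.000) -1.13(1.000)
t7 26.89 -0.27(1.000) -0.26(1.000) -0.20(1.000) -1.34(0.999) -0.95(1.000) -1.02(1.000) -1.44(1.000)
t8 28.29 -0.42(0.999) -0.36(1.000) -0.05(0.997) -1.21(1.000) -0.81(0.999) -1.18(1.000) -1.26(1.000)
t9 29.69 -0.23(0.998) -0.14(0.999) +0.21(0.996) -1.08(1.000) -0.67(0.999) -1.17(1.000) -1.23(1.000)
t10 31.09 -0.03(0.997) +0.11(0.999) +0.47(0.995) -1.05(1.000) -0.66(0.999) -1.09(1.000) -1.17(1.000)
t11 32.39 +0.17(0.995) +0.32(0.999) +0.75(0.992) -1.01(1.000) -0.60(0.999) -1.09(1.000) -1
[... 2135 characters left out ...]
 26.89 -0.26(1.000) -0.26(1.000) -0.18(1.000) -1.44(0.998) -1.00(1.000) -1.02(1.000) -1.47(1.000)
t8 28.29 -0.42(0.999) -0.34(1.000) -0.01(0.996) -1.23(1.000) -0.90(0.999) -1.15(1.000) -1.32(1.000)
t9 29.69 -0.24(0.998) -0.13(0.999) +0.24(0.995) -1.08(1.000) -0.77(0.999) -1.13(1.000) -1.27(1.000)
t10 31.09 -0.05(0.997) +0.10(0.999) +0.48(0.994) -1.06(1.000) -0.75(0.999) -1.05(1.000) -1.23(1.000)
t11 32.39 +0.15(0.995) +0.31(0.999) +0.74(0.992) -1.00(1.000) -0.70(0.999) -1.07(1.000) -1.22(1.000)
r9 31.42 +0.03(0.996) +0.19(0.999) +0.59(0.993) -0.97(1.000) -0.71(0.999) -1.01(1.000) -1.24(1.000)
r9m 31.42 +0.03(0.996) +0.18(0.999) +0.58(0.994) -0.98(1.000) -0.69(0.999) -1.03(1.000) -1.23(1.000)
```

```bash
python3 - <<'E'
from bar2 import *
for n,g in(("t10",.0311),("t11",.0324),("r9m",.0314)):
    print(n,[round(track(n,*T[k],g)[0],2) for k in("barrear","barfront")])
E
```

```text
t10 [np.float64(31.86), np.float64(30.41)]
t11 [np.float64(32.39), np.float64(32.37)]
r9m [np.float64(32.07), np.float64(30.79)]
```

Call:
play_rows:
  motion:
    - [-0.3,[0,0,0],0.098]
    - [0.3,[0,0,0],0.098]
    - [1,[0,0,0],0.098]
    - [1,[0,0,0],0.098]
    - [1,[0,0,0],0.098]

```text
time: 18.05
tool_pos: [0.3887, -0.3626, 0.0759]
tool_rot: [0.017, 0.707, 0.017, -0.707]
contact_force: [0.8, 0.0, 0.5]
gripper_width: 0.201
```

```bash
python3 s.py
```

```text
18.05 [ 0.3887 -0.3626  0.0759] zdir -3.0946 tilt [ 4.e-04 -0.e+00 -1.e+00] q [-0.891 -0.019  1.959  0.     1.202  2.204] F [0.79 0.01 0.5 ] T [ 0.077 -0.087  0.046] w 0.201
```

Call:
play_rows:
  motion:
    - [1,[0,0,0],-0.07]
    - [1,[0,0,0],-0.15]
    - [1,[0,0,0],-0.23]
    - [1,[0,0,0],-0.25]

```text
time: 18.45
tool_pos: [0.3893, -0.3626, 0.076]
tool_rot: [-0.072, 0.704, -0.072, -0.703]
contact_force: [5.9, 0.2, -1.2]
gripper_width: 0.194
```

```bash
python3 s.py; python3 trk.py t12
```

```text
18.45 [ 0.3893 -0.3626  0.076 ] zdir 2.9386 tilt [ 1.9e-03 -5.0e-04 -1.0e+00] q [-8.900e-01 -1.900e-02  1.958e+00  1.000e-03  1.201e+00  2.454e+00] F [ 5.92  0.16 -1.16] T [ 0.002 -0.65   0.32 ] w 0.194
jaw 0.968 -0.7576294 -9.747406 shift mm [27.5   1.71  0.  ]
jar 0.986 0.18951416 -0.75994873 shift mm [ 2.1  -0.56  0.  ]
```

Call:
play_rows:
  motion:
    - [1,[0,0,0],-0.07]
    - [1,[0,0,0],-0.14]
    - [1,[0,0,0],-0.195]
    - [1,[0,0,0],-0.195]

```text
time: 18.9
tool_pos: [0.3899, -0.3628, 0.076]
tool_rot: [-0.139, 0.694, -0.14, -0.692]
contact_force: [8.1, -0.3, -2.4]
gripper_width: 0.203
```

```bash
python3 s.py; python3 trk.py t13
```

```text
18.9 [ 0.3899 -0.3628  0.076 ] zdir 2.7446 tilt [ 0.0034 -0.0011 -1.    ] q [-8.900e-01 -1.900e-02  1.958e+00  2.000e-03  1.200e+00  2.648e+00] F [ 8.13 -0.31 -2.4 ] T [-0.052 -0.913  0.253] w 0.203
jaw 0.966 -0.7784424 -9.739624 shift mm [27.48  1.77  0.  ]
jar 0.986 0.19784546 -0.7279053 shift mm [ 2.01 -0.58  0.  ]
```

Call:
play_rows:
  motion:
    - [1,[0,0,0],0]

```text
time: 19.05
tool_pos: [0.3899, -0.3628, 0.076]
tool_rot: [-0.139, 0.695, -0.139, -0.692]
contact_force: [8.1, -1.2, -2.9]
gripper_width: 0.2
```

```bash
cat > tq.py <<'E'
from h import *
v=[]
for i in range(8):
    cams.grab_frame("top"); v.append(state()["ft_torque"][2])
print(np.round(v,3),np.mean(v))
E
python3 tq.py; python3 s.py
```

```text
[0.272 0.226 0.284 0.258 0.255 0.252 0.264 0.219] 0.25377970061170746
19.45 [ 0.3899 -0.3628  0.076 ] zdir 2.7454 tilt [ 0.0034 -0.001  -1.    ] q [-8.900e-01 -1.900e-02  1.958e+00  2.000e-03  1.200e+00  2.647e+00] F [ 7.61 -0.86 -3.45] T [-0.018 -0.925  0.219] w 0.2
```

Call:
play_rows:
  motion:
    - [0,[0,0,0],0]
    - [-0.3,[0,0,0],0]
    - [-0.3,[0,0,0],0]
    - [-0.3,[0,0,0],0]

```text
time: 19.85
tool_pos: [0.3882, -0.3626, 0.0757]
tool_rot: [0.14, -0.693, 0.14, 0.693]
contact_force: [-0.4, -0.1, 0.4]
gripper_width: 0.65
```

```bash
python3 s.py; python3 trk.py r10; python3 - <<'E'
from bar2 import *
print([round(track("r10",*T[k],.0349)[0],2) for k in("barrear","barfront")])
for n in("r9m","r10"):
  o=[track(n,.042,-.022,.034,a,b,.0282) for a,b in((-.034,-.025),(-.033,-.027),(-.036,-.027),(-.031,-.026))];print(n,[(round(a,2),round(b,3)) for a,b in o])
E
```

```text
19.85 [ 0.3882 -0.3626  0.0757] zdir 2.7441 tilt [-4.e-04  1.e-04 -1.e+00] q [-0.891 -0.019  1.959 -0.     1.202  2.648] F [-0.41 -0.14  0.39] T [ 0.015 -0.066  0.007] w 0.65
jaw 0.967 -0.7694702 -9.737579 shift mm [27.47  1.74  0.  ]
jar 0.986 0.19070435 -0.7327881 shift mm [ 2.03 -0.56  0.  ]
[np.float64(35.09), np.float64(34.64)]
r9m [(np.float64(28.25), np.float64(0.996)), (np.float64(28.39), np.float64(0.999)), (np.float64(28.78), np.float64(0.994)), (np.float64(28.02), np.float64(1.0))]
r10 [(np.float64(28.55), np.float64(0.994)), (np.float64(28.72), np.float64(0.999)), (np.float64(29.17), np.float64(0.991)), (np.float64(28.28), np.float64(1.0))]
```

Call:
play_rows:
  motion:
    - [-0.5,[0,0,0.02],0]
    - [-0.5,[0,0,0.06],0]
    - [-0.5,[0,0,0.1],0]
    - [-0.5,[0,0,0.14],0]
    - [-0.5,[-0.03,0.03,0.17],0]

```text
time: 20.4
tool_pos: [0.3609, -0.3357, 0.2476]
tool_rot: [-0.139, 0.694, -0.14, -0.692]
contact_force: [-0.5, -0.1, 0.8]
gripper_width: 0.752
```

Call:
play_rows:
  motion:
    - [-0.5,[-0.01,0.05,0.0],0]
    - [-0.5,[-0.02,0.1,0.0],0]
    - [-0.5,[-0.02,0.15,0.0],0]
    - [-0.5,[-0.02,0.18,0.0],0]
    - [-0.5,[-0.02,0.18,0],0]

```text
time: 20.9
tool_pos: [0.3395, -0.1511, 0.2449]
tool_rot: [-0.138, 0.694, -0.138, -0.693]
contact_force: [0.3, -0.7, 0.0]
gripper_width: 0.754
```

```bash
python3 s.py; python3 - <<'E'
from h import *
grab("top","fin");grab("side","sfin")
a=cv2.resize(cv2.imread("pics/fin.png")[165:305,320:415],None,fx=4.2,fy=4.2,interpolation=cv2.INTER_CUBIC)
b=cv2.resize(cv2.imread("pics/sfin.png")[180:280,255:385],None,fx=3,fy=3,interpolation=cv2.INTER_CUBIC)
c=np.zeros((588,800,3),np.uint8);c[:a.shape[0],:a.shape[1]]=a;c[:300,410:800]=b;cv2.imwrite("pics/fin2.png",c)
W=world("top",np.load("pics/fin.npy"));X,Y,Z=W[...,0],W[...,1],W[...,2]
m=(abs(X-.61)<.06)&(abs(Y+.357)<.05)&(Z>.115)&(Z<.14);print("jar top",m.sum(),W[m].mean(0))
A=np.c_[W[m][:,:2]-W[m][:,:2].mean(0),np.ones(m.sum())];print("tilt",np.linalg.lstsq(A,W[m][:,2],rcond=None)[0])
m=(X>.3)&(X<.47)&(Y>-.45)&(Y<-.28)&(Z>.09)&(Z<.13);print("knob",cv2.minAreaRect(W[m][:,:2].astype(np.float32)))
m=(X>.5)&(X<.6)&(Y>-.46)&(Y<-.26)&(abs(Z-.086)<.008);print("jaw top z",np.median(W[m][:,2]))
E
```

```text
20.9 [ 0.3395 -0.1511  0.2449] zdir 2.7486 tilt [ 1.7e-03 -4.0e-04 -1.0e+00] q [-6.200e-01 -6.290e-01  2.139e+00  1.000e-03  1.630e+00  2.914e+00] F [ 0.27 -0.72  0.01] T [ 0.004 -0.019 -0.033] w 0.754
jar top 497 [ 0.6091571  -0.3583824   0.12421306]
tilt [-0.07084636 -0.01252787  0.12421306]
knob ((0.3890460729598999, -0.36703744530677795), (0.09251571446657181, 0.02101399563252926), 73.6120376586914)
jaw top z 0.08587515315875167
```

View pics/fin2.png

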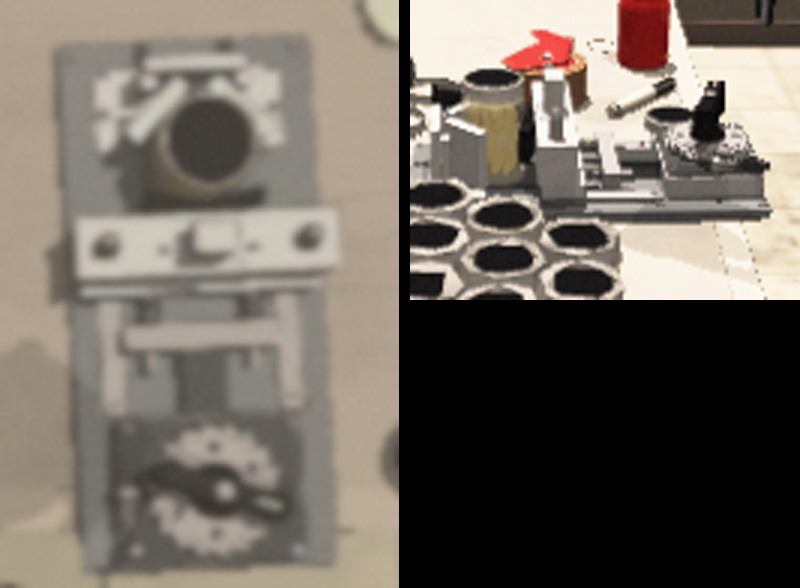

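```bash
python3 - <<'E'
from h import *
for f in("top0","fin"):
    W=world("top",np.load(f"pics/{f}.npy"));X,Y,Z=W[...,0],W[...,1],W[...,2]
    m=(abs(X-.615)<.045)&(abs(Y+.357)<.045)&(Z>.121)&(Z<.132)
    A=np.c_[W[m][:,:2]-W[m][:,:2].mean(0),np.ones(m.sum())];print(f,m.sum(),W[m].mean(0).round(4),"tilt",np.linalg.lstsq(A,W[m][:,2],rcond=None)[0].round(4))
workorder.job_done()
E
```

```text
top0 344 [ 0.6135 -0.3576  0.1248] tilt [0.0055 0.0005 0.1248]
fin 324 [ 0.6164 -0.3578  0.1248] tilt [-0.0159 -0.0134  0.1248]
the job is handed in; nothing more can be done
```

I lowered the jaw over both rods, wound the jar home in the rear vee, and left the ratchet on tooth 10 with the pawl holding. I took tooth 10 as the second click after the jaw bears. That count is a close call, explained below. The job was handed in at about 21 s.

**Jaw:** It met the slide with a light press (about 5 N), at the height expected for sitting flat. Its top measures 85.9 mm above the table, against 86 mm expected, and the rubber vee faces the jar.

**Winding:** I let go once on the pawl at tooth 9 to measure, gripped the knob again, and wound to about 0.1 rad past tooth 10 before letting go. The spring then turned the wheel back onto the pawl at that tooth. The sprung bar's travel (34.9 mm) and the knob's angle in the last picture both agree with tooth 10.

**Final checks:** The jar moved about 2 mm into the vee, then stopped. Fitting its rim before and after showed a change of about 1 to 1.5 degrees, which is near the noise of that measurement. The gripper is clear of the clamp.

**Doubtful points:**
- **Click count:** The jaw began to bear only about 0.1 mm of travel after tooth 8, and my measuring error is about that size. I estimate 11.8 to 12.3 N at tooth 9 (first click) and 18 to 19 N at tooth 10, just inside the 12.5 to 19 N range for the second click. If it in fact began to bear just before tooth 8, tooth 10 would be one click too many.
- **Torque check:** The knob torque did not settle this. It read 0.25 N m holding just past tooth 10 and 0.27 N m just past tooth 9, though it should have gone up.

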